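# Fetch the jar's lid from behind the pots in the damp box

## Task

The lid of the jar on the banding wheel is at the back of the damp box, hemmed in by three tall pots. Lift the bottle, the square slab vase and the cylinder vase out and stand all three on the ware board, then fetch the lid and seat it on its jar, and after that put the three pots back in the damp box, each standing where it stood before. Keep everything upright, leave the jar on the wheel and do not shift the little pinch bowl in the box.

Things in the scene. Friction and masses are not known exactly. Their poses are not given: they have to be found in the camera images.
- bottle_center (a point): Point half-way up (79 mm above the underside), on the axis, of a loose round terracotta-coloured clay bottle, 158 mm tall, about 0.34 kg: body 60 mm in diameter up to 55 mm, shoulder narrowing to 48 mm at 85 mm height and 27 mm at 104 mm, then a narrow neck 25 to 27 mm in diameter from 104 to 135 mm height, flaring to a 32 mm lip at the top. z up. It starts standing in the damp box and can be gripped by the neck.
- slab_vase_center (a point): Point half-way up (70 mm above the underside), on the axis, of a loose square slab-built vase of the same clay, 52 x 52 mm, 140 mm tall, straight upright sides, open top, walls 6 mm, about 0.32 kg. x and y are square to its flat sides, z up. It starts standing in the damp box.
- cylinder_vase_center (a point): Point half-way up (66 mm above the underside), on the axis, of a loose straight round vase of the same clay, 60 mm in diameter, 132 mm tall, open top, walls 5 mm, about 0.32 kg. z up. It starts standing in the damp box.
- lid_center (a point): Point half-way up (24 mm above the underside), on the axis, of the loose clay lid, 48 mm tall over all, about 0.09 kg: a locating ring 45 mm in diameter and 8 mm deep underneath, a flange 68 mm in diameter from 8 to 13 mm height, domed to 17 mm, and a knob 24 mm in diameter from 31 to 45 mm height on a 15 mm neck. z up, knob up. It starts standing on its ring at the far (+x) side of the damp box, between the three tall pots.
- jar_rim (a point): Centre of the mouth, at rim height, of the loose clay jar that stands in the middle of the banding wheel: 76 mm at its widest, 72 mm tall, rim 68 mm in outer and 56 mm in inner diameter, about 0.36 kg. z up. With the lid seated its flange rests on the rim, its ring inside the mouth (4 to 5 mm play all round) and the lid's centre point lies 16 mm above this point.
- board_top (a point): Centre of the upper face of the ware board, a bare plywood board 300 mm (its x) by 160 mm (its y), 18 mm thick, fixed to the table, at one side of the damp box (left or right). Empty at the start. z up.
- damp_box: A fixed low grey tub, 250 mm (its x) by 304 mm (its y) outside, rim 75 mm above the table, walls 4 mm plus an 8 mm lip outside; origin at the centre of its underside, x away from the robot, z up. Its floor is a plaster slab, top 18 mm above the table. On it one tall pot stands in front of the lid (nearer the robot), one to its left, one to its right; which is which varies.
- wheel: The banding wheel, at the other side of the damp box from the ware board: a dark flared base 160 mm wide, fixed to the table, with a flat round aluminium head 200 mm in diameter that can turn (stiff) about the upright axis; the head's top lies 72 mm above the origin, which is the centre of the base's underside.
- pinch_bowl_center (a point): Point half-way up (15 mm above the underside) of a small loose clay bowl, 58 mm in diameter and 30 mm tall, about 0.06 kg, in a near corner of the damp box. A bystander: it stays where it is.
There are look-alikes about, which are no part of the job. Leave any turquoise look-alike of the part that bears cylinder_vase_center alone.

How it is judged:
On the way, in this order (a step that is already met when the one before it is completed fails the run):
1. the bottle, the square slab vase and the cylinder vase all stand upright on the ware board, released (x of bottle_center in the frame of board_top between -0.14 and 0.14 m and y of bottle_center in the frame of board_top between -0.07 and 0.07 m and z of bottle_center in the frame of board_top between 0.073 and 0.085 m and angle between each of bottle_center, slab_vase_center, cylinder_vase_center's own z axis and vertical below 0.12 rad and contact force between each of bottle, slab_vase, cylinder_vase and the fingers below 0.1 N and x of slab_vase_center in the frame of board_top between -0.14 and 0.14 m and y of slab_vase_center in the frame of board_top between -0.07 and 0.07 m and z of slab_vase_center in the frame of board_top between 0.064 and 0.076 m and x of cylinder_vase_center in the frame of board_top between -0.14 and 0.14 m and y of cylinder_vase_center in the frame of board_top between -0.07 and 0.07 m and z of cylinder_vase_center in the frame of board_top between 0.06 and 0.072 m), for 0.2 s.
2. the lid is seated on the jar and released, while the three pots are still on the ware board (all of step 1 and horizontal distance between lid_center and jar_rim below 0.008 m and z of lid_center in the frame of jar_rim between 0.013 and 0.019 m and angle between lid_center's own z axis and vertical below 0.08 rad and contact force between lid and the fingers below 0.1 N), for 0.2 s.
At the end, for the whole second after the job is handed in: Lid seated on the jar (within 8 mm of centre, down on the rim, level); jar upright on the wheel, within 35 mm of its middle; the three pots upright in the damp box, each within 15 mm of its start; pinch bowl within 15 mm of its start; all released and at rest (horizontal distance between lid_center and jar_rim below 0.008 m and z of lid_center in the frame of jar_rim between 0.013 and 0.019 m and angle between each of lid_center, bottle_center, slab_vase_center, cylinder_vase_center, jar_rim's own z axis and vertical below 0.08 rad and contact force between each of lid, bottle, slab_vase, cylinder_vase and the fingers below 0.1 N and distance of each of bottle_center, slab_vase_center, cylinder_vase_center, pinch_bowl_center from where it was at the start of the episode below 0.015 m and linear speed of each of bottle, slab_vase, cylinder_vase, lid, jar below 0.02 m/s and horizontal distance between jar_rim and wheel below 0.035 m and z of jar_rim in the frame of wheel above 0.138 m); the robot touches nothing.
It fails at once if a pot, the lid or the jar is tipped or knocked over (angle between any of bottle_center, slab_vase_center, cylinder_vase_center, lid_center, jar_rim's own z axis and vertical above 0.5 rad).
It fails at once if the pinch bowl is shifted by more than 15 mm (distance of pinch_bowl_center from where it was at the start of the episode above 0.015 m).
It also fails if it takes over 144 s, if anything falls off the work surface, if the arm or the gripper's body presses on something with over 40 N, if the wrist force passes 120 N, or if a joint passes its speed limit or range.

## Robot

A 7-joint arm with a two-finger parallel gripper is mounted at the origin on the work surface. World frame = base frame: x ahead of the robot, y to its left, z up, the work surface at z = 0. Lengths are in m, angles in rad, forces in N, time in s.
With the tool pointing down it reaches from about 0.425 to 0.875 m from the base axis. Payload 4.7 kg.
Tool frame: the origin (TCP) lies at the centre of the arm's flange, where the gripper is bolted on; the fingertips stand 182 mm ahead of it and the grasp point (between the pads) lies 164 mm ahead of it; x points along the fingers, y is the direction in which the jaws open and shut, and the axes are right-handed (so a half turn about x gives the same grasp; the last joint's range is limited). The gripper opens to 87 mm and grips with 3 to 60 N. Pads are 19 mm wide; open, the fingers measure 117 mm over their backs; the gripper's body (75 mm by 190 mm) begins 51 mm behind the grasp point.
Start: joints at [1.166, 0.321, -0.07, 1.45, 0.023, 1.371, -0.057], TCP at [0.264, -0.594, 0.405] pointing down, gripper open.
Joint ranges: [-2.86, 2.86], [-0.3, 2.09], [-1.38, 1.24], [0.06, 2.45], [-1.56, 4.7], [0.09, 2.05], [-2.69, 2.69]. Speed limits (rad/s): [2.57, 2.57, 3.14, 3.14, 3.14, 3.14, 3.14].

## Interface

Orientations are given as a rotation vector (axis times angle).
In Python, from bench import ctrl gives the robot as it stands.
- The arm moves only by the shell command python3 -m crank 'ROWS' [FORCE]. ROWS is JSON, one flat list of numbers, 7 for each row, row after row: the shift along the tool's x, y, z in mm, then the turn, a rotation vector about the tool's x, y, z in rad, then the finger opening in mm, from 0 to 87. A call has exactly 5 rows; each row shifts and turns the commanded pose from where the row before left it, along the tool's axes as they then stand; what a row does not reach is not made up. A row lasts 1/8 s, in which the tool goes at most 62.5 mm and 10.7 degrees, less where a joint would pass 70% of its speed; a pose out of reach is approached as far as the arm can. A call with a gripper value outside its range is refused whole. The fingers move at their own pace and stop on an object; FORCE is the grip in N (left out, the last holds). Time passes only in rows, so rows that do not move let the fingers close, or fill a call up. It gives the time, the measured TCP pose, the force and the opening at its end, in the units of the state.
- ctrl.get_state(): the state, without advancing time (a new reading comes with each control period).
- ctrl.get_image(name): name is "scene" or "top"; returns the picture (400x640x3 uint8, red, green, blue); there is no depth.
- ctrl.camera_params(name): a dict with "K" (3x3 intrinsics, pixels), "world_to_cam" (4x4, takes a point from world to camera coordinates). Camera axes: x right, y down, z forward; pixel columns grow to the right and rows downward; lengths in m; the calibration is good to about 2 mm. A picture is of the moment at which its call begins. camera_params takes no time and is no camera call.
- ctrl.close_job(): hands the job in, once; it reports no verdict.
Trained networks look in the newest picture that a camera, given by its name, has taken for a name from the list of things; names that differ only in an ending like _2 or _b are one class to them, and where a whole thing is asked for, a point or a joint stands for the part that bears it (a point fixed in the world has none). Each returns a list of dicts, best first, with "confidence" (0 to 1); they miss things now and then, are a little off and sometimes report something else, mostly with a low value. They report only what shows in the picture. A call takes as long as a camera call. They do not tell look-alikes from the thing itself.
- ctrl.regions_of(camera, target): "region" (400x640 bool, what is visible of it) and "at" ([column, row] in pixels, amid what is visible of it).
- ctrl.mark_of(camera, target): "at" ([column, row] in pixels: a listed point, or the origin of a listed thing).
The state is a dict: "time": time; "joint_positions": joint angles; "qd": joint speeds; "joint_torque": joint torques, N m; "position": TCP position; "tool_rot": TCP orientation; "ft_force": force on the tool from outside, world axes, zero at the start; "torque": the same for the moment, N m; "grip_width": opening from 0.0 (shut) to 1.0 (fully open).
Only numpy, scipy, OpenCV 4.12 (cv2) and the standard library are available. Lean on these libraries where they do the work, as an engineer would, in place of code of your own. Each camera call takes 0.05 s, during which the arm holds its last target.

## Working session

There is one attempt and no reset: what is moved stays moved. The work goes in short steps, Python scripts to look and compute and a shell command to move; the robot and the scene stay as the last step left them, time stands still between calls to the robot, and variables do not carry over. Pictures are saved under pics/ and viewed, and the job is handed in when it is done.

```bash
ls; mkdir -p pics
python3 - <<'E'
from bench import ctrl
import cv2
s=ctrl.get_state(); print(s)
for n in ("scene","top"):
    im=ctrl.get_image(n); cv2.imwrite(f"pics/{n}0.png",im[:,:,::-1]); p=ctrl.camera_params(n); print(n,p)
E
```

```text
pics
{'time': 0.0, 'joint_positions': array([ 1.16606963,  0.32182577, -0.07009163,  1.45166691,  0.02258959,
        1.37081264, -0.0568966 ]), 'qd': array([-0.00195127,  0.00241181,  0.00096383,  0.00024988,  0.00050044,
        0.00038349,  0.00108675]), 'joint_torque': array([ 2.99601033e-04, -4.91286242e+01, -4.04215157e-01, -3.12530386e+01,
       -6.40545739e-02,  4.34926932e-02,  1.50933452e-04]), 'position': array([ 0.26423946, -0.59364032,  0.4036635 ]), 'tool_rot': array([ 1.99066626,  0.42511623, -1.99165275]), 'ft_force': array([ 0.18015264, -0.36494617, -0.41589505]), 'torque': array([ 0.0098997 , -0.0715101 ,  0.03186986]), 'grip_width': 1.0015777710166938}
scene {'K': array([[373.67860423,   0.        , 317.3234    ],
       [  0.        , 373.67860423, 195.26077573],
       [  0.        ,   0.        ,   1.        ]]), 'world_to_cam': array([[-0.47731053,  0.87861591,  0.01444773,  0.29023086],
       [ 0.48073477,  0.27485281, -0.83267641, -0.17708558],
       [-0.73557375, -0.39049969, -0.55357136,  1.34492359],
       [ 0.        ,  0.        ,  0.        ,  1.        ]])}
top {'K': array([[405.88179072,   0.        , 319.77463898],
       [  0.        , 405.88179072, 202.11574221],
       [  0.        ,   0.        ,   1.        ]]), 'world_to_cam': array([[ 0.02250233, -0.99947019,  0.02351554, -0.02484221],
       [-0.98845538, -0.02576719, -0.14930509,  0.60790618],
       [ 0.14983191, -0.01988435, -0.98851151,  1.06165038],
       [ 0.        ,  0.        ,  0.        ,  1.        ]])}
```

View pics/scene0.png

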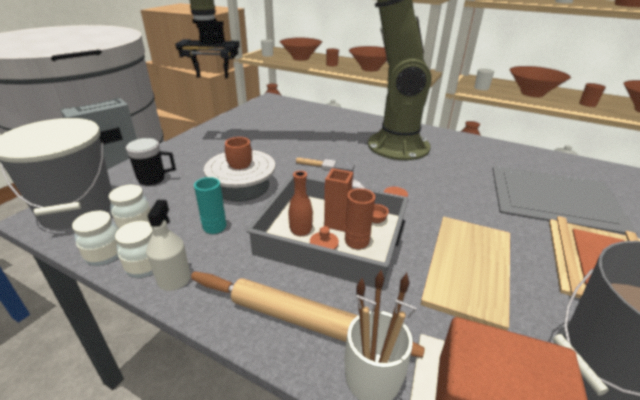

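View pics/top0.png

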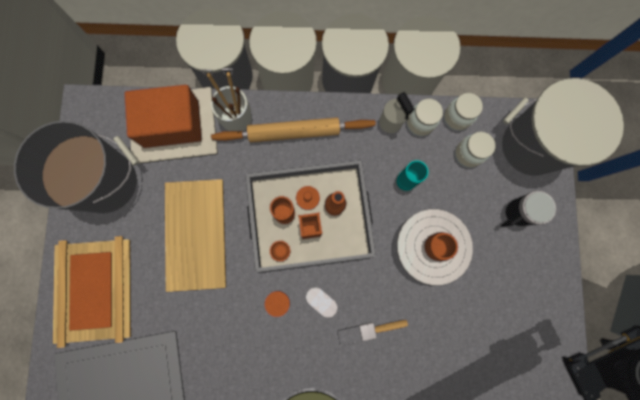

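The top picture shows the cylinder (282,210), slab (311,227), bottle (336,204), lid (308,197), pinch bowl (280,251), board (195,235) and wheel with jar (437,246). The turquoise look-alike is at (412,176), outside the box. Next I'll measure with the networks.

```bash
cat > h.py <<'E'
import numpy as np, cv2
from bench import ctrl
C={n:ctrl.camera_params(n) for n in("scene","top")}
def proj(n,p):
    c=C[n]["world_to_cam"]@np.append(p,1); q=C[n]["K"]@c[:3]; return q[:2]/q[2]
def atz(n,px,z):
    T=C[n]["world_to_cam"];R=T[:3,:3];t=T[:3,3];o=-R.T@t
    d=R.T@np.linalg.inv(C[n]["K"])@np.array([px[0],px[1],1.]);return o+d*(z-o[2])/d[2]
def tri(a,b):
    A=[]
    for n,p in(("scene",a),("top",b)):
        P=C[n]["K"]@C[n]["world_to_cam"][:3]
        A+=[p[0]*P[2]-P[0],p[1]*P[2]-P[1]]
    v=np.linalg.svd(np.array(A))[2][-1];return v[:3]/v[3]
E
python3 - <<'E'
from h import *
np.set_printoptions(precision=4,suppress=True)
Z=dict(bottle_center=.097,slab_vase_center=.088,cylinder_vase_center=.084,lid_center=.042,jar_rim=.144,board_top=.018,damp_box=0,wheel=0,pinch_bowl_center=.033)
for n in C: ctrl.get_image(n)
for t,z in Z.items():
    m={n:ctrl.mark_of(n,t) for n in C}
    for n in C:
        for d in m[n][:3]: print(t,n,np.round(d["at"],1),round(d["confidence"],2),atz(n,d["at"],z))
    if m["scene"] and m["top"]: print("   tri",tri(m["scene"][0]["at"],m["top"][0]["at"]))
im=ctrl.get_image("top"); c=im[150:290,150:490]
cv2.imwrite("pics/topcrop.png",cv2.resize(c,None,fx=2.3,fy=2.3,interpolation=cv2.INTER_CUBIC)[:,:,::-1])
im=ctrl.get_image("scene"); c=im[120:280,180:440]
cv2.imwrite("pics/scenecrop.png",cv2.resize(c,None,fx=3,fy=3,interpolation=cv2.INTER_CUBIC)[:,:,::-1])
E
```

```text
bottle_center scene [300.4 205.4] 0.94 [ 0.6104 -0.0446  0.097 ]
bottle_center scene [377.1 215.3] 0.29 [0.5588 0.1231 0.097 ]
bottle_center top [335.4 201.1] 0.93 [ 0.6043 -0.0497  0.097 ]
bottle_center top [302.2 195. ] 0.44 [0.6181 0.0372 0.097 ]
   tri [ 0.6047 -0.0492  0.0921]
slab_vase_center scene [339.4 197.9] 0.77 [0.5257 0.0146 0.088 ]
slab_vase_center top [311.8 221.1] 0.91 [0.5514 0.0104 0.088 ]
slab_vase_center top [280.1 251.6] 0.49 [0.4707 0.0899 0.088 ]
   tri [0.5476 0.0162 0.1023]
cylinder_vase_center scene [356.5 218.3] 0.84 [0.5754 0.0815 0.084 ]
cylinder_vase_center scene [209.6 207.9] 0.71 [ 0.7077 -0.2322  0.084 ]
cylinder_vase_center scene [242.6 185.8] 0.62 [ 0.593  -0.2259  0.084 ]
cylinder_vase_center top [283.1 210.1] 0.92 [0.5789 0.0863 0.084 ]
cylinder_vase_center top [411.5 176. ] 0.88 [ 0.6796 -0.253   0.084 ]
cylinder_vase_center top [335.2 202.9] 0.35 [ 0.6015 -0.05    0.084 ]
   tri [0.579  0.0847 0.0874]
lid_center scene [323.9 234. ] 0.78 [0.6152 0.0204 0.042 ]
lid_center top [303.8 199.6] 0.89 [0.6148 0.0337 0.042 ]
   tri [0.6166 0.0286 0.0456]

[... 162 characters left out ...]
ne [469.9 262.8] 0.6 [0.5184 0.3336 0.018 ]
board_top top [193.5 235. ] 0.65 [0.5123 0.3339 0.018 ]
   tri [0.5127 0.3344 0.0137]
damp_box scene [327.6 235.2] 0.9 [0.5692 0.0078 0.    ]
damp_box scene [299.9 205.1] 0.7 [ 0.492  -0.1177  0.    ]
damp_box top [312.1 217.3] 0.74 [0.5713 0.0097 0.    ]
   tri [0.5713 0.0093 0.0021]
wheel scene [242.  184.5] 0.92 [ 0.4857 -0.3219  0.    ]
wheel top [424.3 247.6] 0.94 [ 0.4936 -0.3079  0.    ]
   tri [ 0.4951 -0.3086  0.0083]
pinch_bowl_center scene [378.4 216.2] 0.75 [0.4763 0.1021 0.033 ]
pinch_bowl_center scene [357.3 218.2] 0.63 [0.5102 0.0593 0.033 ]
pinch_bowl_center top [281.9 253.6] 0.72 [0.4669 0.0889 0.033 ]
   tri [0.4658 0.0937 0.0234]
```

View pics/topcrop.png

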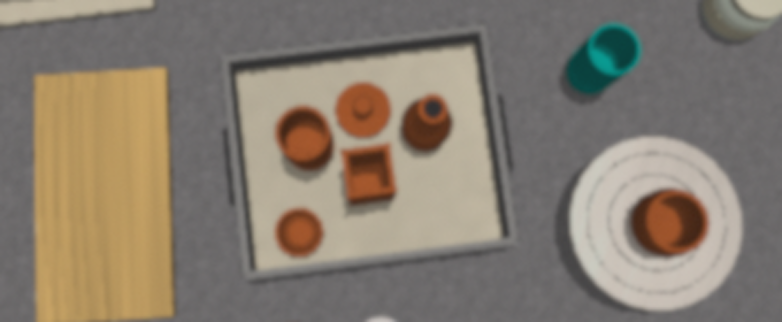

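View pics/scenecrop.png

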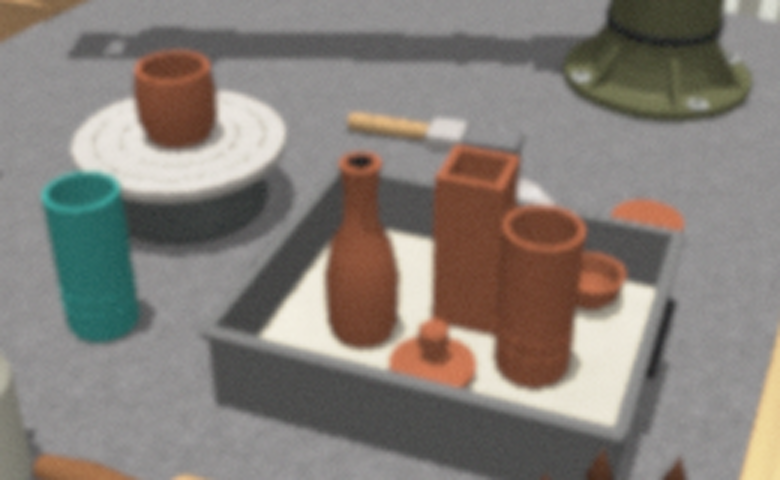

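In the enlarged crops, the terracotta cylinder vase in the box (top pixel (283,210)) is the one meant, since it stands on the plaster to the left of the lid. The turquoise one at (412,176) is on the table and stays alone. I'll refine the poses by fitting silhouettes in both views.

```bash
cat > fit.py <<'E'
from h import *
from scipy.optimize import minimize
PR={'cylinder_vase_center':(.018,[(0,.03),(.132,.03)]),
'bottle_center':(.018,[(0,.03),(.055,.03),(.085,.024),(.104,.0135),(.135,.0128),(.158,.016)]),
'lid_center':(.018,[(0,.0225),(.008,.0225),(.008,.034),(.013,.034),(.017,.02),(.019,.0075),(.031,.0075),(.031,.012),(.045,.012),(.048,.008)]),
'pinch_bowl_center':(.018,[(0,.018),(.03,.029)]),
'jar_rim':(.072,[(0,.03),(.03,.038),(.05,.038),(.072,.034)]),
'slab_vase_center':(.018,None)}
S=4
def ring(t,x,y,yaw,z,r):
    if r is None:
        a=yaw+np.pi/4+np.arange(4)*np.pi/2; r=.026*2**.5
    else: a=np.linspace(0,2*np.pi,40)
    return np.c_[x+r*np.cos(a),y+r*np.sin(a),np.full(len(a),z)]
def render(n,t,p,z0=None):
    b,pr=PR[t]; b=b if z0 is None else z0
    if pr is None: pr=[(0,None),(.14,None)]
    im=np.zeros((400*S,640*S),np.uint8)
    R=[np.array([proj(n,q) for q in ring(t,p[0],p[1],p[2],b+h,r)]) for h,r in pr]
    for u,v in zip(R,R[1:]):
        cv2.fillConvexPoly(im,np.round((cv2.convexHull(np.r_[u,v].astype(np.float32))[:,0]+.5)*S-.5).astype(np.int32),255)
    return cv2.resize(im,(640,400),interpolation=cv2.INTER_AREA)/255.
def near(n,t,p0,z0=None):
    c=proj(n,[p0[0],p0[1],.1]);ms=ctrl.regions_of(n,t)
    r=render(n,t,p0,z0); best=None
    for m in ms:
        i=(m["region"]*r).sum()/np.maximum(m["region"],r).sum()
        if best is None or i>best[0]: best=(i,m["region"],m["confidence"])
    return best
def fit(t,p0,cams,M,others=(),z0=None,yaw=False):
    mk={}
    for n in cams:
        ig=np.zeros((400,640),bool)
        for o in others: 
            if M[n].get(o) is not None: ig|=M[n][o]
        ig&=~M[n][t]; mk[n]=(M[n][t].astype(float),~cv2.dilate(ig.astype(np.uint8),np.ones((3,3))).astype(bool))
    def f(v):
        p=(v[0]/1000,v[1]/1000,v[2]/100 if yaw else 0);e=0
        for n in cams: m,w=mk[n]; e+=(np.abs(render(n,t,p,z0)-m)*w).sum()/m.sum()
        return e
    v0=np.array([p0[0]*1000,p0[1]*1000]+([p0[2]*100] if yaw else []))
    sim=np.vstack([v0]+[v0+np.eye(len(v0))[i]*6 for i in range(len(v0))])
    r=minimize(f,v0,method="Nelder-Mead",options=dict(initial_simplex=sim,xatol=.1,fatol=1e-4))
    return r.x,r.fun
E
python3 - <<'E'
from fit import *
np.set_printoptions(precision=1,suppress=True)
P={'cylinder_vase_center':(.579,.085,0),'bottle_center':(.605,-.049,0),'lid_center':(.615,.027,0),'pinch_bowl_center':(.467,.09,0),'jar_rim':(.492,-.3205,0),'slab_vase_center':(.549,.013,.1)}
M={n:{} for n in C}
ims={n:ctrl.get_image(n) for n in C}
for n in C:
    ov=ims[n].copy()
    for t in P:
        b=near(n,t,P[t])
        if b: M[n][t]=b[1]; print(n,t,round(b[0],2),round(b[2],2)); ov[cv2.morphologyEx(b[1].astype(np.uint8),cv2.MORPH_GRADIENT,np.ones((2,2)))>0]=(0,255,0)
    y0,x0=(150,180) if n=="scene" else (150,240)
    y0=120 if n=="scene" else 150
    cv2.imwrite(f"pics/reg_{n}.png",cv2.resize(ov[y0:y0+160,x0:x0+250],None,fx=3,fy=3)[:,:,::-1])
for t in P:
    oth=[o for o in P if o!=t]
    for cams in (["top"],["scene"],["scene","top"]):
        if all(t in M[n] for n in cams): x,e=fit(t,P[t],cams,M,oth,yaw=t.startswith("slab")); print(t,cams,x,round(e,3))
# slab yaw from colour edges: box yaw via region
for n in C:
  r=ctrl.regions_of("top","damp_box");
m=r[0]["region"];print(cv2.minAreaRect(np.argwhere(m)[:,::-1].astype(np.float32)))
r=ctrl.regions_of("top","board_top");
for q in r: print("board",q["confidence"],cv2.minAreaRect(np.argwhere(q["region"])[:,::-1].astype(np.float32)))
E
```

```text
scene cylinder_vase_center 0.89 0.85
scene bottle_center 0.9 0.71
scene lid_center 0.72 0.65
scene pinch_bowl_center 0.48 0.68
scene jar_rim 0.92 0.96
scene slab_vase_center 0.74 0.67
top cylinder_vase_center 0.81 0.58
top bottle_center 0.86 0.84
top lid_center 0.71 0.73
top pinch_bowl_center 0.66 0.8
top jar_rim 0.87 0.65
top slab_vase_center 0.6 0.85
cylinder_vase_center ['top'] [575.7  88.6] 0.095
cylinder_vase_center ['scene'] [574.5  86.4] 0.052
cylinder_vase_center ['scene', 'top'] [575.9  88.1] 0.158
bottle_center ['top'] [602.5 -50. ] 0.151
bottle_center ['scene'] [599.1 -52.6] 0.075
bottle_center ['scene', 'top'] [602.5 -50.2] 0.24
lid_center ['top'] [623.   24.1] 0.123
lid_center ['scene'] [613.4  23.5] 0.243
lid_center ['scene', 'top'] [622.2  24.1] 0.403
pinch_bowl_center ['top'] [474.5  94.3] 0.159
pinch_bowl_center ['scene'] [474.5  95.2] 0.086
pinch_bowl_center ['scene', 'top'] [474.5  95.2] 0.247
jar_rim ['top'] [ 491.4 -315.8] 0.032
jar_rim ['scene'] [ 492.  -317.9] 0.05
jar_rim ['scene', 'top'] [ 491.6 -316.6] 0.095
slab_vase_center ['top'] [535.7  15.1  14.5] 0.061
slab_vase_center ['scene'] [537.9  16.3  16. ] 0.028
slab_vase_center ['scene', 'top'] [535.9  15.3  16.1] 0.095
((308.9320983886719, 216.00857543945312), (99.62067413330078, 123.18022918701172), 82.79393768310547)
board 0.58 ((193.6912384033203, 235.45693969726562), (109.73555755615234, 61.285274505615234), 87.92996978759766)
```

View pics/reg_top.png

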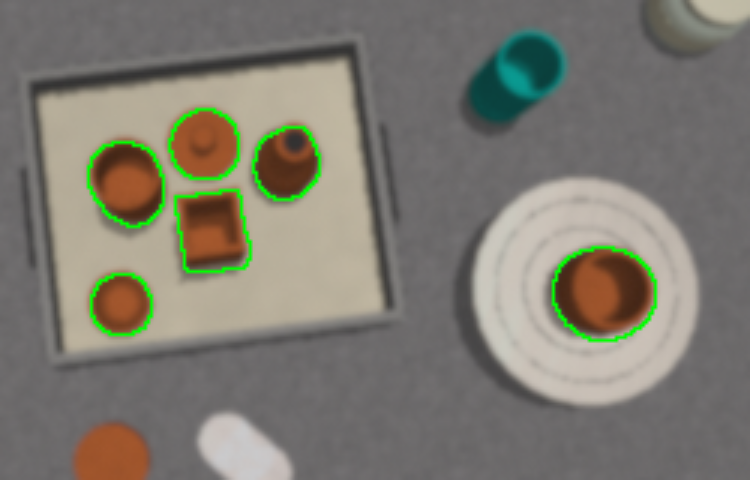

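```bash
cat > go.py <<'E'
from h import *
from scipy.spatial.transform import Rotation as Ro
# desired: grasp point (x,y,z), jaw direction angle in world (tool y)
def plan(g,jaw=None):
    s=ctrl.get_state();R=Ro.from_rotvec(s["tool_rot"]).as_matrix();p=s["position"]
    gp=p+R[:,0]*.164
    print("t %.2f grasp pt"%s["time"],np.round(gp,4),"jaw %.3f"%np.arctan2(R[1,1],R[0,1]),"tilt",np.round(R[:,0],3),"w %.3f"%s["grip_width"],"F",np.round(s["ft_force"],1),"q7 %.2f"%s["joint_positions"][6])
    if g is None: return
    if jaw is not None:
        a=np.arctan2(R[1,1],R[0,1]); a=a+np.round((jaw-a)/np.pi)*0
        T=np.c_[[0,0,-1],[np.cos(jaw),np.sin(jaw),0],np.cross([0,0,-1],[np.cos(jaw),np.sin(jaw),0])]
    else: T=R
    rv=Ro.from_matrix(R.T@T).as_rotvec()
    print("rotvec tool",np.round(rv,3)); pt=np.array(g)-T[:,0]*.164
    print("shift in old tool mm",np.round(R.T@(pt-p)*1000,1)," in new tool mm",np.round(T.T@(pt-p)*1000,1))
E
python3 - <<'E'
from go import *
plan(None)
R=Ro.from_rotvec(ctrl.get_state()["tool_rot"]).as_matrix();print(R.round(3))
plan([.576,.088,.26],np.pi/2)
plan([.576,.088,.26],0)
E
```

```text
t 2.05 grasp pt [ 0.2643 -0.5938  0.2408] jaw -1.152 tilt [-0. -0. -1.] w 1.002 F [-0.7 -0.1  0.5] q7 -0.06
[[-0.     0.407 -0.914]
 [-0.    -0.914 -0.407]
 [-1.     0.     0.   ]]
t 2.05 grasp pt [ 0.2643 -0.5938  0.2408] jaw -1.152 tilt [-0. -0. -1.] w 1.002 F [-0.7 -0.1  0.5] q7 -0.06
rotvec tool [-2.723  0.     0.   ]
shift in old tool mm [ -19.3 -496.1 -562. ]  in new tool mm [-19.2 681.8 311.7]
t 2.05 grasp pt [ 0.2643 -0.5938  0.2408] jaw -1.152 tilt [-0. -0. -1.] w 1.002 F [-0.7 -0.1  0.5] q7 -0.06
rotvec tool [-1.152  0.     0.   ]
shift in old tool mm [ -19.3 -496.1 -562. ]  in new tool mm [ -19.2  311.7 -681.8]
```

The region outlines sit tightly on each object: cylinder, lid, bottle, slab, bowl and jar, with the turquoise one excluded. Now I'll turn the jaws to point along world X (tool y=+X, tool z=−Y).

```bash
python3 -m crank '[0,0,0,-0.18,0,0,87, 0,0,0,-0.18,0,0,87, 0,0,0,-0.18,0,0,87, 0,0,0,-0.18,0,0,87, 0,0,0,-0.18,0,0,87]' 20
python3 -m crank '[0,0,0,-0.126,0,0,87, 0,0,0,-0.126,0,0,87, -10,30,-50,0,0,0,87, -10,30,-50,0,0,0,87, 0,30,-50,0,0,0,87]' 
python3 -c "
from go import *
plan([.576,.088,.25],0)"
```

```text
time: 2.68
position: [0.2643, -0.5938, 0.4048]
tool_rot: [1.388, 1.083, -1.388]
ft_force: [-0.1, 0.4, 0.5]
grip_width: 0.998
time: 3.3
position: [0.3553, -0.4424, 0.4259]
tool_rot: [1.209, 1.207, -1.209]
ft_force: [1.9, 0.0, 0.3]
grip_width: 1.0
t 3.30 grasp pt [ 0.3555 -0.4426  0.2619] jaw -0.000 tilt [ 0.001 -0.002 -1.   ] w 1.000 F [1.9 0.  0.3] q7 0.81
rotvec tool [-0.     0.002 -0.001]
shift in old tool mm [  11.3  220.5 -530.4]  in new tool mm [  11.9  220.7 -530.4]
```

```bash
python3 -m crank '[0,25,-54,0,0,0,87, 0,25,-54,0,0,0,87, 0,25,-54,0,0,0,87, 0,25,-54,0,0,0,87, 0,25,-54,0,0,0,87]' 
python3 -m crank '[0,24,-54,0,0,0,87, 0,24,-54,0,0,0,87, 0,24,-54,0,0,0,87, 0,12,-54,0,0,0,87, 0,12,-45,0,0,0,87]'
python3 - <<'E'
from go import *
plan([.576,.088,.130],0)
im=ctrl.get_image("top"); cv2.imwrite("pics/t1.png",im[:,:,::-1])
im=ctrl.get_image("scene"); cv2.imwrite("pics/s1.png",im[:,:,::-1])
E
```

```text
time: 3.92
position: [0.4798, -0.172, 0.4251]
tool_rot: [1.209, 1.208, -1.209]
ft_force: [0.5, -1.3, -0.2]
grip_width: 1.004
time: 4.55
position: [0.5754, 0.0895, 0.425]
tool_rot: [1.209, 1.21, -1.208]
ft_force: [1.0, -0.5, -0.4]
grip_width: 1.003
t 4.55 grasp pt [0.5755 0.0896 0.261 ] jaw 0.001 tilt [ 0.001  0.    -1.   ] w 1.003 F [ 1.  -0.5 -0.4] q7 -0.33
rotvec tool [ 0.001 -0.    -0.001]
shift in old tool mm [131.    0.5   1.6]  in new tool mm [131.    0.6   1.5]
```

View pics/s1.png

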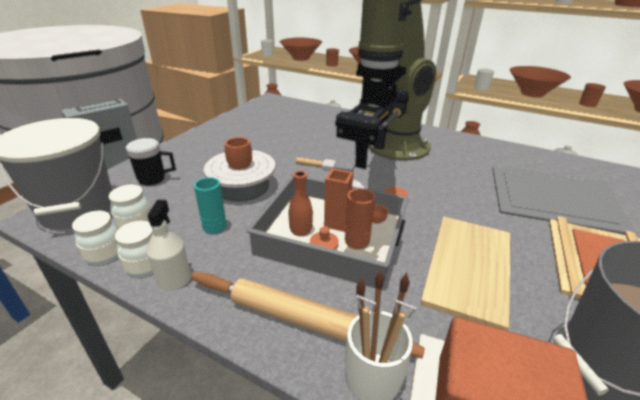

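Run:
```python
from go import *
plan(None)
for z in(.26,.40): print(proj("scene",[.5755,.0896,z]),proj("top",[.5755,.0896,z]))
im=ctrl.get_image("top"); cv2.imwrite("pics/t1b.png",im[:,:,::-1])
im=ctrl.get_image("scene"); cv2.imwrite("pics/s1b.png",im[:,:,::-1])
```

```text
t 4.65 grasp pt [0.575  0.0946 0.2611] jaw 0.010 tilt [ 0.001  0.004 -1.   ] w 0.998 F [-0.3 -0.2 -0.6] q7 -0.33
[366.64133353 148.82449607] [276.25461515 201.1671185 ]
[373.52360297  77.92635175] [270.01161596 189.69063124]
```

View pics/t1b.png

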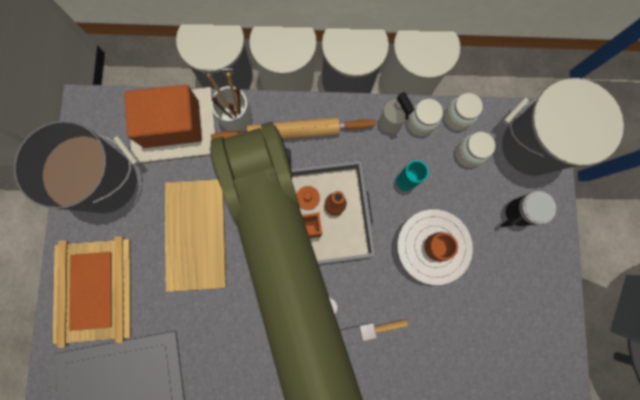

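View pics/s1b.png

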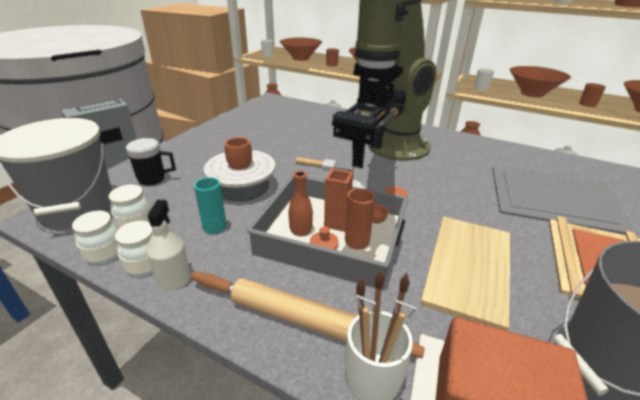

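```bash
python3 -m crank '[30,0,0,0,0,0,87, 20,0,0,0,0,0,87, 0,0,0,0,0,0,87, 0,0,0,0,0,0,87, 0,0,0,0,0,0,87]'
python3 - <<'E'
from go import *
plan([.576,.088,.130],0)
E
```

```text
time: 5.38
position: [0.5756, 0.0872, 0.3758]
tool_rot: [1.21, 1.208, -1.208]
ft_force: [0.5, 0.1, 1.0]
grip_width: 1.002
t 5.38 grasp pt [0.5759 0.0872 0.2118] jaw -0.000 tilt [ 0.002 -0.    -1.   ] w 1.002 F [0.5 0.1 1. ] q7 -0.35
rotvec tool [-0.     0.    -0.002]
shift in old tool mm [81.8  0.2 -0.8]  in new tool mm [81.8  0.4 -0.8]
```

```bash
python3 -m crank '[25,0,0,0,0,0,87, 25,0,0,0,0,0,87, 20,0,0,0,0,0,87, 12,0,0,0,0,0,87, 0,0,0,0,0,0,87]' 
python3 -m crank '[0,0,0,0,0,0,50, 0,0,0,0,0,0,50, 0,0,0,0,0,0,50, 0,0,0,0,0,0,50, 0,0,0,0,0,0,50]' 20
python3 - <<'E'
from go import *
plan(None)
E
```

```text
time: 6.0
position: [0.5752, 0.0871, 0.2921]
tool_rot: [1.209, 1.21, -1.21]
ft_force: [-0.5, 0.3, 0.2]
grip_width: 1.001
time: 6.62
position: [0.5757, 0.0871, 0.2933]
tool_rot: [1.21, 1.208, -1.208]
ft_force: [1.5, -0.4, 1.7]
grip_width: 0.682
t 6.62 grasp pt [0.5759 0.0871 0.1293] jaw -0.000 tilt [ 0.001  0.    -1.   ] w 0.682 F [ 1.5 -0.4  1.7] q7 -0.39
```

```bash
python3 -m crank '[-20,0,0,0,0,0,40, -30,0,0,0,0,0,40, -40,0,0,0,0,0,40, -20,0,0,0,0,0,40, 0,0,0,0,0,0,40]' 25
python3 -m crank '[0,5,-35,0,0,0,40, 0,10,-50,0,0,0,40, 0,10,-60,0,0,0,40, 0,9,-50,0,0,0,40, 0,0,-28,0,0,0,40]' 
python3 -m crank '[0,0,0,0,0,0,40, 0,0,0,0,0,0,40, 30,0,0,0,0,0,40, 30,0,0,0,0,0,40, 0,0,0,0,0,0,40]'
python3 - <<'E'
from go import *
im=ctrl.get_image("scene"); cv2.imwrite("pics/s2.png",im[:,:,::-1])
plan([.61,.31,.130],0)
E
```

```text
time: 7.25
position: [0.5755, 0.0874, 0.4041]
tool_rot: [1.21, 1.207, -1.207]
ft_force: [-0.4, 0.5, -3.4]
grip_width: 0.681
time: 7.88
position: [0.6084, 0.3132, 0.3997]
tool_rot: [1.205, 1.214, -1.21]
ft_force: [-0.3, 0.1, -2.7]
grip_width: 0.68
time: 8.5
position: [0.6094, 0.3071, 0.3394]
tool_rot: [1.206, 1.208, -1.217]
ft_force: [0.0, -1.0, -2.3]
grip_width: 0.682
t 8.55 grasp pt [0.6095 0.3077 0.1777] jaw -0.002 tilt [-0.002 -0.002 -1.   ] w 0.677 F [ 0.5 -0.5 -1.2] q7 -0.76
rotvec tool [-0.002  0.002  0.002]
shift in old tool mm [47.7  0.3 -2.1]  in new tool mm [47.7  0.2 -2. ]
```

View pics/s2.png

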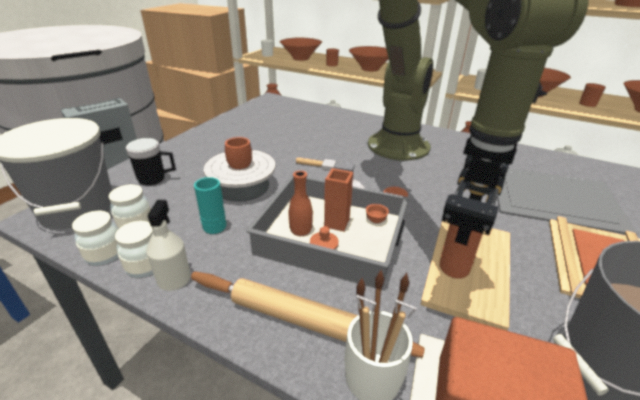

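The cylinder is held upright above the board at about (460,255). Lowering it now.

```bash
python3 -m crank '[20,0,0,0,0,0,40, 15,0,0,0,0,0,40, 8,0,0,0,0,0,40, 3,0,0,0,0,0,40, 0,0,0,0,0,0,40]' 
python3 -c "
from go import *
plan([.61,.31,.130],0)"
```

```text
time: 9.18
position: [0.6093, 0.3103, 0.2967]
tool_rot: [1.209, 1.209, -1.209]
ft_force: [0.2, 0.6, -2.8]
grip_width: 0.68
t 9.18 grasp pt [0.6093 0.3103 0.1327] jaw 0.000 tilt [ 0.  0. -1.] w 0.680 F [ 0.2  0.6 -2.8] q7 -0.78
rotvec tool [ 0. -0. -0.]
shift in old tool mm [2.7 0.7 0.3]  in new tool mm [2.7 0.7 0.3]
```

```bash
python3 -m crank '[2.5,0,0,0,0,0,40, 0,0,0,0,0,0,40, 0,0,0,0,0,0,40, 0,0,0,0,0,0,40, 0,0,0,0,0,0,40]' 
python3 -m crank '[0.5,0,0,0,0,0,40, 0.5,0,0,0,0,0,40, 0,0,0,0,0,0,40, 0,0,0,0,0,0,40, 0,0,0,0,0,0,40]'
```

```text
time: 9.8
position: [0.6093, 0.3102, 0.2943]
tool_rot: [1.209, 1.209, -1.209]
ft_force: [0.1, 0.7, -2.4]
grip_width: 0.679
time: 10.42
position: [0.6093, 0.3102, 0.2934]
tool_rot: [1.209, 1.209, -1.209]
ft_force: [0.2, -0.5, -0.5]
grip_width: 0.683
```

```bash
python3 -m crank '[0.5,0,0,0,0,0,87, 0,0,0,0,0,0,87, 0,0,0,0,0,0,87, 0,0,0,0,0,0,87, 0,0,0,0,0,0,87]' 
python3 -m crank '[-20,0,0,0,0,0,87, -40,0,0,0,0,0,87, -50,0,0,0,0,0,87, -20,0,20,0,0,0,87, 0,-10,40,0,0,0,87]'
python3 - <<'E'
from go import *
im=ctrl.get_image("scene"); cv2.imwrite("pics/s3.png",im[:,:,::-1])
plan([.537,.016,.255],.155)
E
```

```text
time: 11.05
position: [0.6093, 0.3102, 0.2927]
tool_rot: [1.209, 1.209, -1.209]
ft_force: [0.6, 0.3, 0.5]
grip_width: 0.992
time: 11.68
position: [0.5991, 0.2508, 0.4256]
tool_rot: [1.211, 1.209, -1.203]
ft_force: [-0.1, -0.4, 0.6]
grip_width: 0.996
t 11.72 grasp pt [0.6    0.2426 0.2601] jaw -0.005 tilt [ 0.001 -0.006 -1.   ] w 0.996 F [ 0.4 -3.6 -1.2] q7 -0.64
rotvec tool [-0.16   0.006 -0.001]
shift in old tool mm [  6.4 -61.5 227.9]  in new tool mm [  5.1 -97.1 215.2]
```

View pics/s3.png

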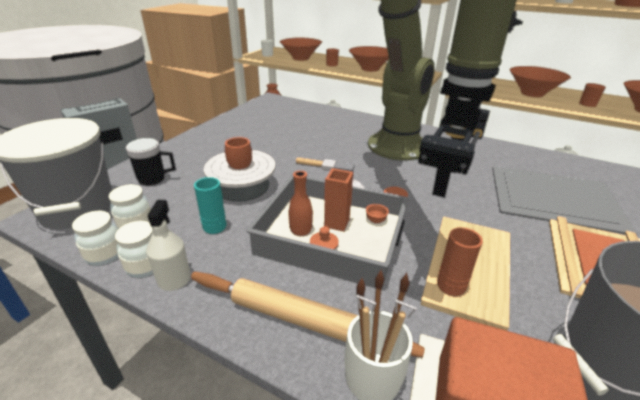

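The cylinder stands upright on the board at (460,262). Moving to the slab vase while refitting its pose.

```bash
python3 -m crank '[0,-12,40,0,0,0,87, 0,-15,55,-0.08,0,0,87, 0,-14,60,-0.08,0,0,87, 0,-24,50,0,0,0,87, 0,-16,16,0,0,0,87]' 
python3 -m crank '[0,0,0,0,0,0,87, 0,0,0,0,0,0,87, 0,0,0,0,0,0,87, 0,0,0,0,0,0,87, 0,0,0,0,0,0,87]'
python3 - <<'E'
from fit import *
from go import plan
np.set_printoptions(precision=1,suppress=True)
im=ctrl.get_image("scene"); t='slab_vase_center'; M={"scene":{}}
M["scene"][t]=near("scene",t,(.537,.016,.155))[1]
b=near("scene",'bottle_center',(.602,-.05,0)); M["scene"]['bottle_center']=b[1]
for y0 in (0,.155,.3): print(fit(t,(.537,.016,y0),["scene"],M,['bottle_center'],yaw=True))
print(fit('bottle_center',(.602,-.05,0),["scene"],M,[t]))
plan([.537,.0155,.135],.155)
E
```

```text
time: 12.35
position: [0.5333, 0.0172, 0.4225]
tool_rot: [1.094, 1.276, -1.098]
ft_force: [-0.3, 0.8, 0.2]
grip_width: 1.002
time: 12.98
position: [0.5343, 0.0233, 0.4226]
tool_rot: [1.09, 1.282, -1.09]
ft_force: [-0.2, -0.1, -0.9]
grip_width: 1.0
(array([536.6,  16. ,  13.3]), np.float64(0.03750380981408107))
(array([537.1,  16.2,  17. ]), np.float64(0.037166006298892613))
(array([536.7,  16. ,  16.2]), np.float64(0.03685106166819059))
(array([598.4, -52.2]), np.float64(0.11997796484704505))
t 13.12 grasp pt [0.5 0.  0.3] jaw 0.160 tilt [-0.  0. -1.] w 0.998 F [0.1 0.1 0.3] q7 -0.00
rotvec tool [ 0. -0.  0.]
shift in old tool mm [123.7   1.5   7.8]  in new tool mm [123.7   1.6   7.7]
```

```bash
python3 -m crank '[25,1.5,7.5,0,0,0,87, 30,0,0,0,0,0,87, 20,0,0,0,0,0,87, 0,0,0,0,0,0,87, 0,0,0,0,0,0,87]' 
python3 -c "
from go import *
plan([.537,.016,.135],.157)"
```

```text
time: 13.75
position: [0.5372, 0.0157, 0.3487]
tool_rot: [1.091, 1.28, -1.09]
ft_force: [-0.4, 0.1, 1.0]
grip_width: 1.002
t 13.75 grasp pt [0.5374 0.0157 0.1847] jaw 0.160 tilt [ 0.001  0.    -1.   ] w 1.002 F [-0.4  0.1  1. ] q7 -0.03
rotvec tool [ 0.003  0.    -0.001]
shift in old tool mm [49.7 -0.2 -0.4]  in new tool mm [49.7 -0.2 -0.4]
```

```bash
python3 -m crank '[20,0,0,0,0,0,87, 20,0,0,0,0,0,87, 10,0,0,0,0,0,87, 0,0,0,0,0,0,87, 0,0,0,0,0,0,70]' 
python3 -m crank '[0,0,0,0,0,0,40, 0,0,0,0,0,0,40, 0,0,0,0,0,0,40, 0,0,0,0,0,0,40, 0,0,0,0,0,0,40]' 25
python3 -c "
from go import *
plan([.415,.31,.25],0)"
```

```text
time: 14.38
position: [0.5371, 0.0156, 0.298]
tool_rot: [1.091, 1.28, -1.09]
ft_force: [0.5, -0.1, 0.2]
grip_width: 0.948
time: 15.0
position: [0.5371, 0.0156, 0.298]
tool_rot: [1.091, 1.28, -1.09]
ft_force: [1.0, 0.5, 0.3]
grip_width: 0.598
t 15.00 grasp pt [0.5372 0.0155 0.134 ] jaw 0.160 tilt [ 0.001 -0.    -1.   ] w 0.598 F [1.  0.5 0.3] q7 -0.07
rotvec tool [ 0.16   0.    -0.001]
shift in old tool mm [-116.1  -73.5 -310.1]  in new tool mm [-116.  -122.1 -294.4]
```

```bash
python3 -m crank '[-20,0,0,0,0,0,40, -30,0,0,0,0,0,40, -40,0,0,0,0,0,40, -20,0,0,0,0,0,40, 0,0,0,0,0,0,40]' 25
python3 -m crank '[0,-10,-30,0,0,0,40, 0,-10,-50,0,0,0,40, 0,-12,-58,0,0,0,40, 0,-12,-58,0,0,0,40, 0,-12,-50,0,0,0,40]' 
python3 -m crank '[0,-10,-40,0,0,0,40, 0,-7,-24,0,0,0,40, 25,0,0,0,0,0,40, 25,0,0,0,0,0,40, 10,0,0,0,0,0,40]' 
python3 -m crank '[20,0,0,0,0,0,40, 10,0,0,0,0,0,40, 0,0,0,0,0,0,40, 0,0,0,0,0,0,40, 0,0,0,0,0,0,40]' 
python3 -c "
from go import *
plan([.415,.31,.134])"
```

```text
time: 15.62
position: [0.5371, 0.0159, 0.4099]
tool_rot: [1.091, 1.277, -1.089]
ft_force: [-0.3, -0.3, -4.1]
grip_width: 0.598
time: 16.25
position: [0.4397, 0.2522, 0.4067]
tool_rot: [1.087, 1.282, -1.09]
ft_force: [0.6, 1.3, -3.2]
grip_width: 0.593
time: 16.88
position: [0.4137, 0.3098, 0.3454]
tool_rot: [1.086, 1.283, -1.093]
ft_force: [0.5, -0.2, -2.8]
grip_width: 0.598
time: 17.5
position: [0.4156, 0.3102, 0.3184]
tool_rot: [1.091, 1.28, -1.09]
ft_force: [0.5, 0.3, -3.9]
grip_width: 0.599
t 17.50 grasp pt [0.4158 0.3102 0.1544] jaw 0.160 tilt [ 0.001  0.    -1.   ] w 0.599 F [ 0.5  0.3 -3.9] q7 -0.70
rotvec tool [0. 0. 0.]
shift in old tool mm [20.4 -0.9  0.1]  in new tool mm [20.4 -0.9  0.1]
```

```bash
python3 -m crank '[12,0,0,0,0,0,40, 6,0,0,0,0,0,40, 1.5,0,0,0,0,0,40, 0,0,0,0,0,0,40, 0,0,0,0,0,0,40]' 
python3 -m crank '[0.5,0,0,0,0,0,40, 0.5,0,0,0,0,0,40, 0,0,0,0,0,0,40, 0,0,0,0,0,0,40, 0,0,0,0,0,0,40]'
```

```text
time: 18.12
position: [0.4154, 0.31, 0.2982]
tool_rot: [1.091, 1.281, -1.09]
ft_force: [0.7, 1.0, -3.7]
grip_width: 0.596
time: 18.75
position: [0.4155, 0.3102, 0.2979]
tool_rot: [1.091, 1.28, -1.09]
ft_force: [-1.8, -1.4, 6.3]
grip_width: 0.595
```

```bash
python3 -m crank '[0,0,0,0,0,0,80, 0,0,0,0,0,0,80, 0,0,0,0,0,0,80, -20,0,0,0,0,0,80, -50,0,0,0,0,0,80]' 
python3 -m crank '[-50,0,20,0,0,0,80, 0,10,50,0,0,0,80, 0,20,58,-0.08,0,0,80, 0,20,58,-0.08,0,0,80, 0,20,58,0,0,0,60]' 
python3 -c "
from go import *
plan([.602,-.05,.26],0)"
```

```text
time: 19.38
position: [0.4149, 0.3093, 0.3673]
tool_rot: [1.088, 1.283, -1.093]
ft_force: [1.5, -0.8, 1.0]
grip_width: 0.916
time: 20.0
position: [0.5365, 0.0865, 0.4193]
tool_rot: [0.97, 1.341, -0.969]
ft_force: [0.7, 0.7, 0.8]
grip_width: 0.87
t 20.00 grasp pt [0.537  0.0863 0.2553] jaw 0.320 tilt [ 0.003 -0.001 -1.   ] w 0.870 F [0.7 0.7 0.8] q7 0.01
rotvec tool [ 0.32   0.002 -0.003]
shift in old tool mm [ -4.3  19.2 150.2]  in new tool mm [ -4.7  65.5 136.5]
```

```bash
python3 -m crank '[0,10,50,0.16,0,0,60, 0,14,50,0.16,0,0,60, 0,20,30,0,0,0,60, 0,0,0,0,0,0,60, 0,0,0,0,0,0,60]'
python3 - <<'E'
from fit import *
from go import plan
plan([.602,-.05,.26],0)
ims={n:ctrl.get_image(n) for n in C}
cv2.imwrite("pics/t4.png",ims["top"][:,:,::-1]);cv2.imwrite("pics/s4.png",ims["scene"][:,:,::-1])
t='bottle_center';b=near("scene",t,(.602,-.05,0));M={"scene":{t:b[1]}}
print(b[0],b[2],fit(t,(.602,-.05,0),["scene"],M))
E
```

```text
time: 20.62
position: [0.6026, -0.0323, 0.4182]
tool_rot: [1.209, 1.21, -1.207]
ft_force: [0.6, -0.0, 0.1]
grip_width: 0.685
t 20.62 grasp pt [ 0.6028 -0.0321  0.2542] jaw 0.001 tilt [ 0.001  0.001 -1.   ] w 0.685 F [ 0.6 -0.   0.1] q7 -0.15
rotvec tool [ 0.001 -0.001 -0.001]
shift in old tool mm [-5.8 -0.7 17.7]  in new tool mm [-5.8 -0.6 17.7]
0.8981284488557332 0.75 (array([598.74216461, -51.90397644]), np.float64(0.10358606039148247))
```

View pics/s4.png

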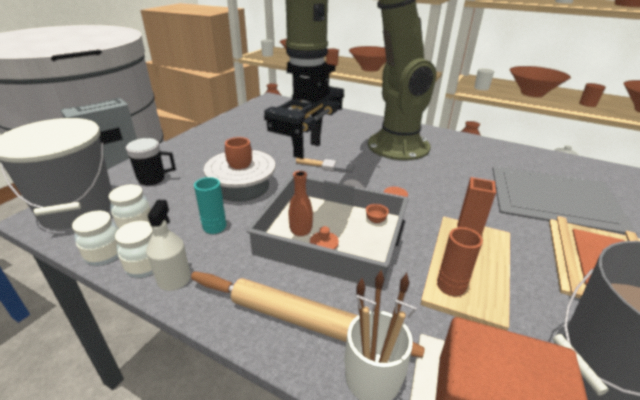

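```bash
python3 -m crank '[30,-1.5,19,0,0,0,60, 30,0,0,0,0,0,60, 0,0,0,0,0,0,60, 0,0,0,0,0,0,60, 0,0,0,0,0,0,60]' 
python3 -c "
from go import *
plan([.601,-.051,.136],0)"
```

```text
time: 21.4
position: [0.6018, -0.0517, 0.359]
tool_rot: [1.209, 1.207, -1.207]
ft_force: [0.5, 0.0, -0.6]
grip_width: 0.689
t 21.40 grasp pt [ 0.6023 -0.0518  0.195 ] jaw 0.001 tilt [ 0.003 -0.    -1.   ] w 0.689 F [ 0.5  0.  -0.6] q7 -0.13
rotvec tool [ 0.001  0.    -0.003]
shift in old tool mm [59.  -1.  -0.7]  in new tool mm [59.  -0.8 -0.7]
```

```bash
python3 -m crank '[25,-1,-0.5,0,0,0,60, 24,0,0,0,0,0,60, 10,0,0,0,0,0,60, 0,0,0,0,0,0,60, 0,0,0,0,0,0,60]' 
python3 -m crank '[0,0,0,0,0,0,10, 0,0,0,0,0,0,10, 0,0,0,0,0,0,10, 0,0,0,0,0,0,10, 0,0,0,0,0,0,10]' 25
python3 -c "
from go import *
plan([.5125,.375,.136],0)"
```

```text
time: 22.02
position: [0.6009, -0.0518, 0.2995]
tool_rot: [1.21, 1.208, -1.208]
ft_force: [0.6, 0.3, 0.0]
grip_width: 0.688
time: 22.65
position: [0.6008, -0.0519, 0.2987]
tool_rot: [1.21, 1.208, -1.208]
ft_force: [1.3, 0.7, 1.4]
grip_width: 0.35
t 22.65 grasp pt [ 0.601  -0.052   0.1347] jaw -0.000 tilt [ 0.002 -0.    -1.   ] w 0.350 F [1.3 0.7 1.4] q7 -0.16
rotvec tool [-0.     0.    -0.002]
shift in old tool mm [  -1.5  -88.3 -426.9]  in new tool mm [  -1.3  -88.3 -426.9]
```

```bash
python3 -m crank '[0,0,0,0,0,0,10, 0,0,0,0,0,0,10, 0,0,0,0,0,0,10, 0,0,0,0,0,0,10, 0,0,0,0,0,0,10]' 25
python3 -c "
from go import *
plan(None)"
```

```text
time: 23.28
position: [0.6007, -0.0519, 0.2987]
tool_rot: [1.21, 1.208, -1.208]
ft_force: [3.7, 0.2, 5.2]
grip_width: 0.346
t 23.27 grasp pt [ 0.6009 -0.0519  0.1347] jaw 0.000 tilt [ 0.001 -0.    -1.   ] w 0.346 F [3.7 0.2 5.2] q7 -0.16
```

The opening of 30 mm together with a 5 N upward force means the fingertips sit on the sloped shoulder. I'll reopen, rise 7 mm and grip again.

```bash
python3 -m crank '[0,0,0,0,0,0,50, 0,0,0,0,0,0,50, -3,0,0,0,0,0,50, -4,0,0,0,0,0,50, 0,0,0,0,0,0,50]' 
python3 -m crank '[0,0,0,0,0,0,10, 0,0,0,0,0,0,10, 0,0,0,0,0,0,10, 0,0,0,0,0,0,10, 0,0,0,0,0,0,10]' 25
python3 -c "
from go import *
plan([.5125,.375,.142],0)"
```

```text
time: 23.9
position: [0.6003, -0.0519, 0.3054]
tool_rot: [1.209, 1.209, -1.209]
ft_force: [-0.5, 1.0, -0.3]
grip_width: 0.568
time: 24.52
position: [0.6004, -0.0519, 0.3053]
tool_rot: [1.209, 1.209, -1.209]
ft_force: [-0.1, 0.4, 0.5]
grip_width: 0.327
t 24.52 grasp pt [ 0.6005 -0.0519  0.1413] jaw 0.000 tilt [ 0. -0. -1.] w 0.327 F [-0.1  0.4  0.5] q7 -0.16
rotvec tool [ 0.  0. -0.]
shift in old tool mm [  -0.8  -87.9 -426.9]  in new tool mm [  -0.7  -87.9 -426.9]
```

```bash
python3 -m crank '[-20,0,0,0,0,0,10, -40,0,0,0,0,0,10, -45,0,0,0,0,0,10, -40,0,-10,0,0,0,10, -15,0,-25,0,0,0,10]' 25
python3 -m crank '[0,-10,-50,0,0,0,10, 0,-15,-58,0,0,0,10, 0,-15,-58,0,0,0,10, 0,-15,-58,0,0,0,10, 0,-15,-58,0,0,0,10]' 
python3 -m crank '[0,-12,-55,0,0,0,10, 0,-6,-38,0,0,0,10, 0,0,-17,0,0,0,10, 0,0,0,0,0,0,10, 0,0,0,0,0,0,10]'
python3 - <<'E'
from go import *
plan([.5125,.375,.142],0)
im=ctrl.get_image("scene"); cv2.imwrite("pics/s5.png",im[:,:,::-1])
E
```

```text
time: 25.15
position: [0.6005, -0.0179, 0.4689]
tool_rot: [1.212, 1.204, -1.209]
ft_force: [0.3, -1.0, -3.2]
grip_width: 0.331
time: 25.78
position: [0.5293, 0.2666, 0.4661]
tool_rot: [1.209, 1.208, -1.209]
ft_force: [1.3, 1.0, -3.5]
grip_width: 0.331
time: 26.4
position: [0.5128, 0.3739, 0.4653]
tool_rot: [1.209, 1.207, -1.211]
ft_force: [-0.1, -0.7, -4.0]
grip_width: 0.332
t 26.40 grasp pt [0.5128 0.3737 0.3013] jaw -0.001 tilt [ 0.    -0.002 -1.   ] w 0.332 F [-0.1 -0.7 -4. ] q7 -0.90
rotvec tool [-0.001  0.002 -0.   ]
shift in old tool mm [159.3  -0.3  -1.3]  in new tool mm [159.3  -0.3  -1.1]
```

View pics/s5.png

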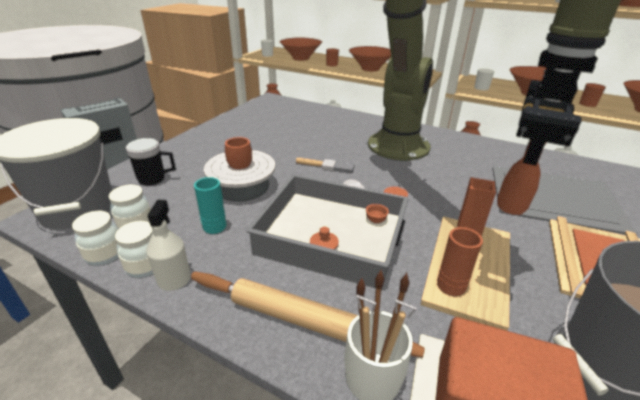

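```bash
python3 -m crank '[35,0,0,0,0,0,10, 50,0,0,0,0,0,10, 40,0,0,0,0,0,10, 20,0,0,0,0,0,10, 0,0,0,0,0,0,10]' 
python3 -m crank '[5,0,0,0,0,0,10, 3,0,0,0,0,0,10, 0,0,0,0,0,0,10, 0,0,0,0,0,0,10, 0,0,0,0,0,0,10]'
python3 - <<'E'
from go import *
plan([.5125,.375,.142],0)
im=ctrl.get_image("scene"); cv2.imwrite("pics/s6.png",cv2.resize(im[140:300,400:600],None,fx=3,fy=3)[:,:,::-1])
E
```

```text
time: 27.08
position: [0.5127, 0.374, 0.3194]
tool_rot: [1.208, 1.209, -1.212]
ft_force: [0.0, -0.1, -2.7]
grip_width: 0.329
time: 27.7
position: [0.5123, 0.3752, 0.3125]
tool_rot: [1.209, 1.209, -1.209]
ft_force: [-0.2, 0.8, -3.5]
grip_width: 0.334
t 27.70 grasp pt [0.5124 0.3753 0.1485] jaw 0.000 tilt [ 0.  0. -1.] w 0.334 F [-0.2  0.8 -3.5] q7 -0.95
rotvec tool [ 0. -0. -0.]
shift in old tool mm [6.5 0.2 0.2]  in new tool mm [6.5 0.2 0.2]
```

View pics/s6.png

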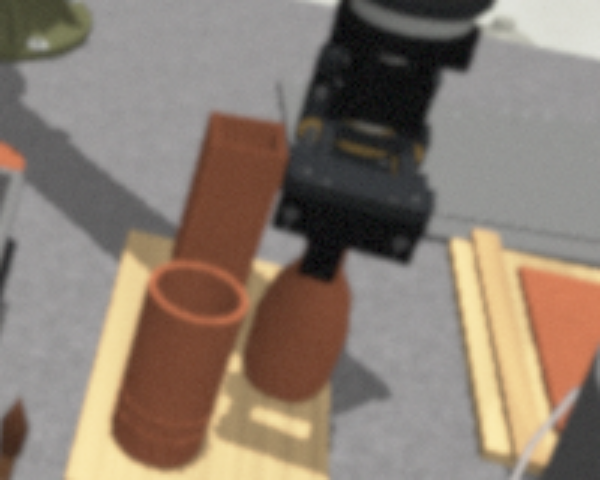

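```bash
python3 -m crank '[3,0,0,0,0,0,10, 3,0,0,0,0,0,10, 0,0,0,0,0,0,10, 0,0,0,0,0,0,10, 0,0,0,0,0,0,10]' 
python3 -m crank '[0.5,0,0,0,0,0,10, 0.5,0,0,0,0,0,10, 0,0,0,0,0,0,10, 0,0,0,0,0,0,10, 0,0,0,0,0,0,10]'
```

```text
time: 28.38
position: [0.5123, 0.3751, 0.3063]
tool_rot: [1.209, 1.209, -1.209]
ft_force: [-0.4, -1.0, -3.8]
grip_width: 0.335
time: 29.0
position: [0.5124, 0.3751, 0.3054]
tool_rot: [1.209, 1.209, -1.209]
ft_force: [-0.0, 0.2, -2.7]
grip_width: 0.332
```

```bash
python3 -m crank '[0.5,0,0,0,0,0,10, 0.5,0,0,0,0,0,10, 0,0,0,0,0,0,10, 0,0,0,0,0,0,10, 0,0,0,0,0,0,10]'
```

```text
time: 29.62
position: [0.5127, 0.3753, 0.3051]
tool_rot: [1.211, 1.209, -1.208]
ft_force: [0.6, 0.4, 5.9]
grip_width: 0.332
```

```bash
python3 -m crank '[-0.5,0,0,0,0,0,60, 0,0,0,0,0,0,60, 0,0,0,0,0,0,60, 0,0,0,0,0,0,60, 0,0,0,0,0,0,60]' 
python3 -m crank '[-30,0,0,0,0,0,60, -50,0,0,0,0,0,60, -40,0,0,0,0,0,60, 0,0,30,0,0,0,60, 0,0,50,0,0,0,60]' 
python3 -m crank '[0,0,58,0,0,0,60, 0,0,58,0,0,0,60, 0,0,58,0,0,0,60, 0,0,58,0,0,0,60, 0,0,58,0,0,0,60]' 
python3 -m crank '[0,-10,58,0,0,0,60, 0,-10,58,0,0,0,60, 0,0,40,0,0,0,60, 0,0,0,0,0,0,60, 0,0,0,0,0,0,60]'
python3 - <<'E'
from fit import *
np.set_printoptions(precision=2,suppress=True)
from go import plan
plan(None)
ims={n:ctrl.get_image(n) for n in C}
cv2.imwrite("pics/t7.png",ims["top"][:,:,::-1]);cv2.imwrite("pics/s7.png",ims["scene"][:,:,::-1])
t='lid_center';M={n:{} for n in C}
for n in C:
  b=near(n,t,(.618,.025,0));M[n][t]=b[1]
  print(n,b[0],b[2],fit(t,(.618,.025,0),[n],M),[ (d["at"],d["confidence"]) for d in ctrl.mark_of(n,t)])
print(fit(t,(.618,.025,0),list(C),M))
y,x=200,280
for n,(y,x) in dict(scene=(210,280),top=(170,270)).items():
  cv2.imwrite(f"pics/lid_{n}.png",cv2.resize(ims[n][y:y+60,x:x+80],None,fx=8,fy=8,interpolation=cv2.INTER_CUBIC)[:,:,::-1])
E
```

```text
time: 30.25
position: [0.5123, 0.3751, 0.3045]
tool_rot: [1.209, 1.209, -1.209]
ft_force: [0.2, 0.3, 0.3]
grip_width: 0.682
time: 30.88
position: [0.5115, 0.2961, 0.4254]
tool_rot: [1.208, 1.212, -1.205]
ft_force: [0.1, -1.3, 0.0]
grip_width: 0.694
time: 31.5
position: [0.5119, 0.0034, 0.4251]
tool_rot: [1.209, 1.208, -1.209]
ft_force: [1.3, -0.4, -1.1]
grip_width: 0.685
time: 32.12
position: [0.4925, -0.1499, 0.4247]
tool_rot: [1.209, 1.21, -1.208]
ft_force: [-0.4, 0.3, 0.3]
grip_width: 0.689
t 32.12 grasp pt [ 0.49 -0.15  0.26] jaw 0.001 tilt [ 0.  0. -1.] w 0.689 F [-0.4  0.3  0.3] q7 0.22
scene 0.7611903259428376 0.94 (array([620.39,  24.3 ]), np.float64(0.2893622869708631)) [([325.8, 231.2], 0.58)]
top 0.8294106688194747 0.95 (array([622.33,  24.02]), np.float64(0.08032576461735935)) [([306.1, 196.0], 0.76)]
(array([621.64,  24.08]), np.float64(0.37896561295347864))
```

View pics/lid_scene.png

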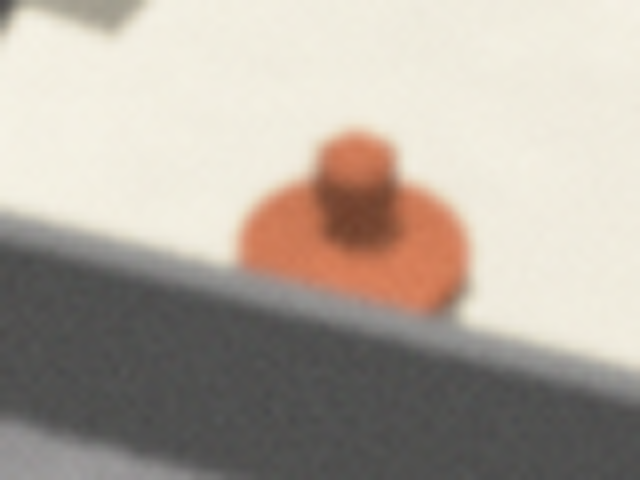

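View pics/lid_top.png

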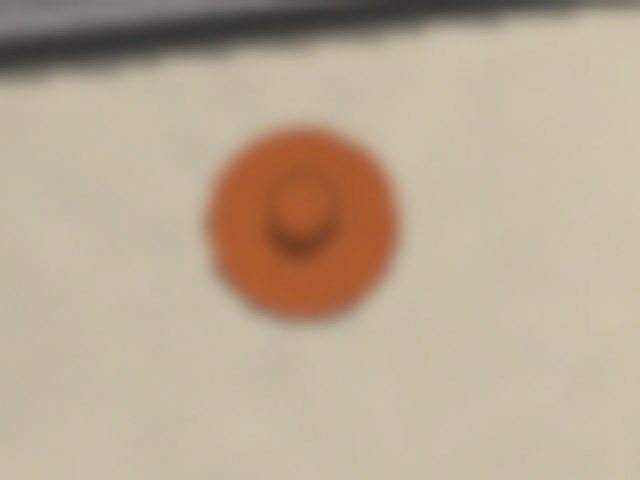

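View pics/s7.png

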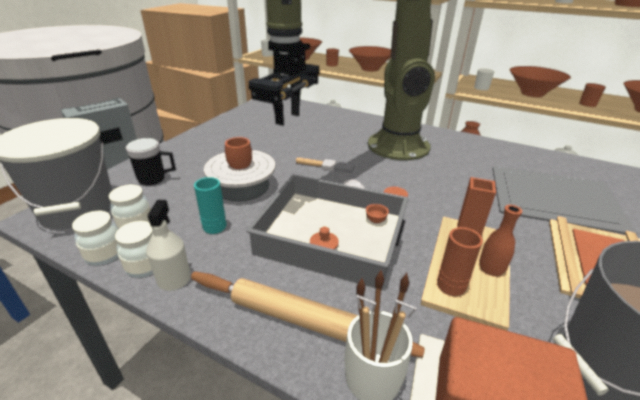

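All three pots stand on the board at (460,260), (477,205) and (500,240). I'll cross-check the lid from its flange and knob.

Run:
```python
from go import *
print(atz("top",[308-.4,197.9-.4],.031),atz("top",[307.5,195.6],.064),atz("scene",[324.4,228.6],.064),tri([324.4,228.6],[307.5,195.6]))
plan([.6215,.024,.25],0)
```

```text
[0.62263753 0.02361989 0.031     ] [0.62244331 0.02368102 0.064     ] [0.62161691 0.02447871 0.064     ] [0.6221864  0.02412194 0.06433325]
t 32.42 grasp pt [ 0.4926 -0.1499  0.2609] jaw 0.002 tilt [ 0. -0. -1.] w 0.692 F [ 1.1  0.3 -0.2] q7 0.22
rotvec tool [ 0.002  0.    -0.   ]
shift in old tool mm [  10.8  129.3 -173.6]  in new tool mm [  10.9  129.  -173.9]
```

```bash
python3 -m crank '[0,20,-40,0,0,0,60, 0,40,-45,0,0,0,60, 0,40,-45,0,0,0,50, 0,25,-30,0,0,0,50, 0,4,-14,0,0,0,50]' 
python3 -m crank '[50,0,0,0,0,0,50, 50,0,0,0,0,0,50, 25,0,0,0,0,0,50, 0,0,0,0,0,0,50, 0,0,0,0,0,0,50]' 
python3 -c "
from go import *
plan([.622,.024,.058],0)"
```

```text
time: 33.05
position: [0.6221, 0.0259, 0.4242]
tool_rot: [1.208, 1.213, -1.206]
ft_force: [-0.5, -0.2, -0.1]
grip_width: 0.582
time: 33.67
position: [0.6217, 0.0228, 0.3013]
tool_rot: [1.21, 1.207, -1.208]
ft_force: [0.6, 0.5, 0.6]
grip_width: 0.575
t 33.67 grasp pt [0.622  0.0228 0.1373] jaw -0.001 tilt [ 0.002 -0.    -1.   ] w 0.575 F [0.6 0.5 0.6] q7 -0.31
rotvec tool [-0.001  0.    -0.002]
shift in old tool mm [79.3  0.1 -1.2]  in new tool mm [79.3  0.3 -1.2]
```

```bash
python3 -m crank '[40,0,-1.2,0,0,0,50, 28,0,0,0,0,0,50, 6,0,0,0,0,0,50, 0,0,0,0,0,0,50, 0,0,0,0,0,0,50]' 
python3 -c "
from go import *
plan([.622,.024,.058],0)"
```

```text
time: 34.3
position: [0.6222, 0.0244, 0.2277]
tool_rot: [1.211, 1.207, -1.207]
ft_force: [0.5, 0.2, -0.1]
grip_width: 0.574
t 34.30 grasp pt [0.6226 0.0244 0.0637] jaw -0.000 tilt [ 0.003 -0.    -1.   ] w 0.574 F [ 0.5  0.2 -0.1] q7 -0.35
rotvec tool [-0.     0.    -0.003]
shift in old tool mm [ 5.7 -0.2  0.4]  in new tool mm [ 5.7 -0.2  0.4]
```

```bash
python3 -m crank '[5,0,0,0,0,0,50, 0,0,0,0,0,0,50, 0,0,0,0,0,0,10, 0,0,0,0,0,0,10, 0,0,0,0,0,0,10]' 15
python3 -m crank '[0,0,0,0,0,0,10, 0,0,0,0,0,0,10, 0,0,0,0,0,0,10, 0,0,0,0,0,0,10, 0,0,0,0,0,0,10]' 15
python3 -c "
from go import *
plan([.622,.024,.058],0)"
```

```text
time: 34.92
position: [0.6215, 0.0243, 0.2208]
tool_rot: [1.209, 1.209, -1.209]
ft_force: [-0.3, -0.2, -0.1]
grip_width: 0.316
time: 35.55
position: [0.6214, 0.0242, 0.2208]
tool_rot: [1.209, 1.209, -1.209]
ft_force: [-0.2, -0.4, 0.2]
grip_width: 0.267
t 35.55 grasp pt [0.6214 0.0242 0.0568] jaw -0.000 tilt [ 0. -0. -1.] w 0.267 F [-0.2 -0.4  0.2] q7 -0.36
rotvec tool [-0.  0. -0.]
shift in old tool mm [-1.2  0.6  0.2]  in new tool mm [-1.2  0.6  0.2]
```

```bash
python3 -m crank '[-20,0,0,0,0,0,10, -45,0,0,0,0,0,10, -55,0,0,0,0,0,10, -50,0,0,0,0,0,10, -20,0,10,0,0,0,10]' 15
python3 -m crank '[0,-15,40,0,0,0,10, 0,-20,50,0,0,0,10, 0,-20,50,0,0,0,10, 0,-20,50,0,0,0,10, 0,-20,50,0,0,0,10]' 
python3 -m crank '[0,-20,50,0,0,0,10, 0,-15,35,0,0,0,10, 0,0,6,0,0,0,10, 0,0,0,0,0,0,10, 0,0,0,0,0,0,10]'
python3 - <<'E'
from fit import *
np.set_printoptions(precision=3,suppress=True)
from go import plan
plan([.4917,-.317,.1748],0)
ims={n:ctrl.get_image(n) for n in C}
t='jar_rim'
P=dict(jar_rim=(.4917,-.317,0)); M={n:{} for n in C}
for n in C:
  cv2.imwrite(f"pics/8_{n}.png",ims[n][:,:,::-1])
  b=near(n,t,P[t]);M[n][t]=b[1]
  print(n,b[0],b[2],fit(t,P[t],[n],M),[ (d["at"],d["confidence"],atz(n,d["at"],.144)) for d in ctrl.mark_of(n,t)])
  print([ (d["at"],d["confidence"]) for d in ctrl.mark_of(n,'lid_center')])
for n,(y,x) in dict(scene=(90,190),top=(190,380)).items():
  cv2.imwrite(f"pics/8z_{n}.png",cv2.resize(ims[n][y:y+100,x:x+120],None,fx=6,fy=6,interpolation=cv2.INTER_CUBIC)[:,:,::-1])
E
```

```text
time: 36.17
position: [0.6214, 0.0159, 0.4155]
tool_rot: [1.21, 1.206, -1.203]
ft_force: [0.5, -0.7, -1.8]
grip_width: 0.269
time: 36.8
position: [0.5248, -0.2278, 0.4103]
tool_rot: [1.209, 1.21, -1.211]
ft_force: [0.7, 0.1, -1.2]
grip_width: 0.271
time: 37.42
position: [0.4922, -0.3148, 0.4107]
tool_rot: [1.208, 1.211, -1.206]
ft_force: [0.5, -0.1, -1.6]
grip_width: 0.269
t 37.42 grasp pt [ 0.492 -0.315  0.247] jaw 0.003 tilt [ 0.     0.001 -1.   ] w 0.269 F [ 0.5 -0.1 -1.6] q7 0.42
rotvec tool [ 0.003 -0.001 -0.   ]
shift in old tool mm [71.9 -0.5  2.2]  in new tool mm [71.9 -0.5  2.2]
scene 0.9371844013401176 0.95 (array([ 491.156, -316.636]), np.float64(0.057586215711838834)) [([502.3, 240.7], 0.74, array([0.58 , 0.373, 0.144])), ([235.6, 138.7], 0.63, array([ 0.479, -0.332,  0.144]))]
[([234.6, 111.1], 0.78)]
top 0.49747404730463224 0.86 (array([ 491.864, -312.979]), np.float64(0.9206572769953051)) [([443.8, 244.7], 0.63, array([ 0.495, -0.316,  0.144])), ([193.8, 236.6], 0.33, array([0.501, 0.297, 0.144]))]
[([453.5, 242.1], 0.56)]
```

View pics/8z_scene.png

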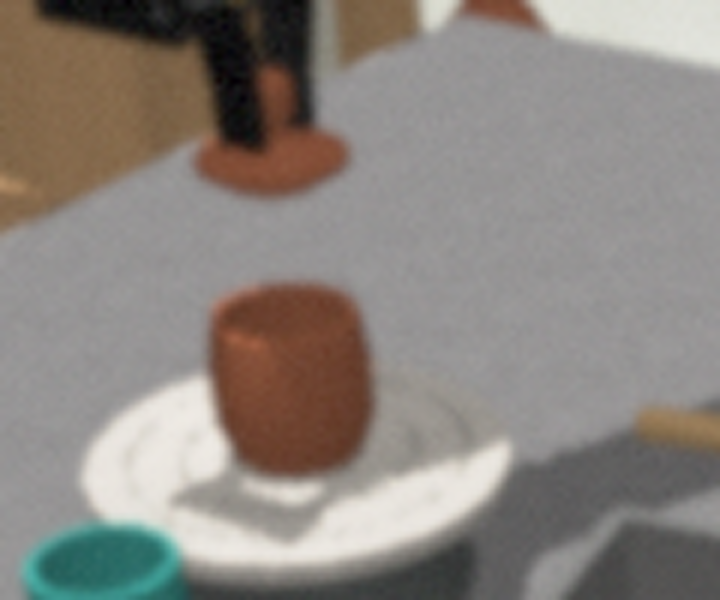

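View pics/8z_top.png

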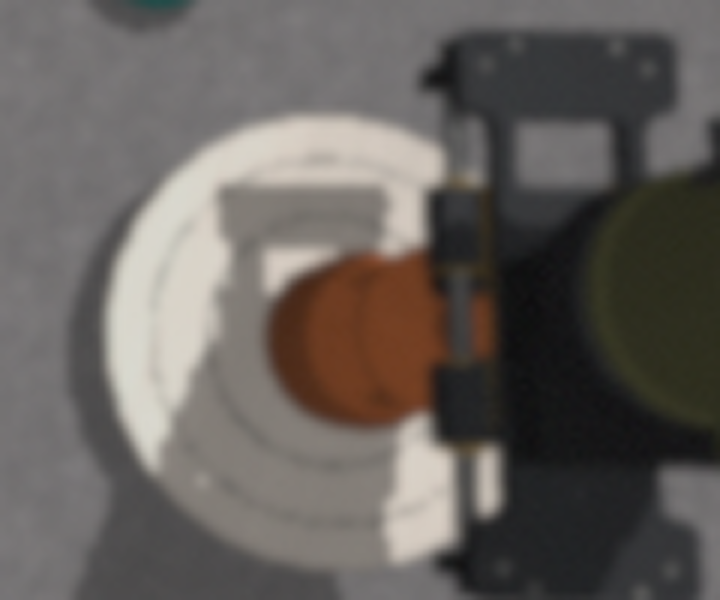

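The lid hangs level at (271,160) in the enlarged crop, with the jar below it. Descending to just above the rim.

```bash
python3 -m crank '[25,0,0,0,0,0,10, 20,0,0,0,0,0,10, 0,0,0,0,0,0,10, 0,0,0,0,0,0,10, 0,0,0,0,0,0,10]'
python3 - <<'E'
from go import *
plan([.4915,-.317,.1748],0)
ims={n:ctrl.get_image(n) for n in C}
for n,(y,x) in dict(scene=(90,190),top=(190,380)).items():
  cv2.imwrite(f"pics/9z_{n}.png",cv2.resize(ims[n][y:y+100,x:x+120],None,fx=6,fy=6,interpolation=cv2.INTER_CUBIC)[:,:,::-1])
E
```

```text
time: 38.45
position: [0.4917, -0.3168, 0.3667]
tool_rot: [1.209, 1.208, -1.209]
ft_force: [-0.8, -0.6, -0.7]
grip_width: 0.263
t 38.45 grasp pt [ 0.4919 -0.317   0.2027] jaw 0.000 tilt [ 0.001 -0.001 -1.   ] w 0.263 F [-0.8 -0.6 -0.7] q7 0.41
rotvec tool [ 0.     0.001 -0.001]
shift in old tool mm [27.9 -0.2  0.1]  in new tool mm [27.9 -0.2  0.2]
```

View pics/9z_scene.png

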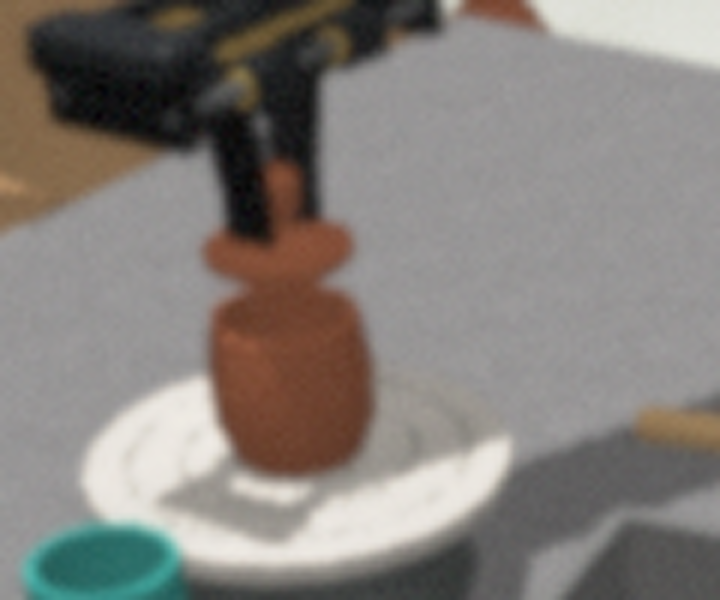

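```bash
python3 -m crank '[10,0,0,0,0,0,10, 8,0,0,0,0,0,10, 4,0,0,0,0,0,10, 0,0,0,0,0,0,10, 0,0,0,0,0,0,10]' 
python3 -m crank '[2,0,0,0,0,0,10, 2,0,0,0,0,0,10, 0,0,0,0,0,0,10, 0,0,0,0,0,0,10, 0,0,0,0,0,0,10]' 
python3 -c "
from go import *
plan([.4915,-.317,.1748],0)"
```

```text
time: 39.17
position: [0.4915, -0.3167, 0.3439]
tool_rot: [1.209, 1.209, -1.209]
ft_force: [-0.1, 0.6, -0.4]
grip_width: 0.264
time: 39.8
position: [0.4914, -0.3168, 0.3398]
tool_rot: [1.209, 1.209, -1.209]
ft_force: [-0.5, 1.3, -1.5]
grip_width: 0.266
t 39.80 grasp pt [ 0.4914 -0.3168  0.1758] jaw 0.000 tilt [ 0. -0. -1.] w 0.266 F [-0.5  1.3 -1.5] q7 0.39
rotvec tool [ 0.  0. -0.]
shift in old tool mm [1.  0.1 0.2]  in new tool mm [1.  0.1 0.2]
```

```bash
python3 -m crank '[0.5,0,0,0,0,0,10, 0.5,0,0,0,0,0,10, 0,0,0,0,0,0,10, 0,0,0,0,0,0,10, 0,0,0,0,0,0,10]' 
python3 -m crank '[0.5,0,0,0,0,0,10, 0,0,0,0,0,0,10, 0,0,0,0,0,0,10, 0,0,0,0,0,0,10, 0,0,0,0,0,0,10]'
```

```text
time: 40.42
position: [0.4914, -0.3167, 0.3388]
tool_rot: [1.209, 1.209, -1.209]
ft_force: [-0.7, -1.2, -0.5]
grip_width: 0.266
time: 41.05
position: [0.4914, -0.3167, 0.3386]
tool_rot: [1.209, 1.209, -1.209]
ft_force: [-0.0, 0.5, 3.4]
grip_width: 0.265
```

Contact is at the seating height I expected. Releasing and rising.

```bash
python3 -m crank '[0,0,0,0,0,0,50, 0,0,0,0,0,0,50, 0,0,0,0,0,0,50, 0,0,0,0,0,0,50, 0,0,0,0,0,0,50]' 
python3 -m crank '[-20,0,0,0,0,0,50, -40,0,0,0,0,0,50, -40,0,0,0,0,0,50, 0,0,-40,0,0,0,50, 0,0,-50,0,0,0,50]' 
python3 -m crank '[0,0,-50,0,0,0,50, 0,0,-50,0,0,0,50, 0,0,-50,0,0,0,50, 0,0,-50,0,0,0,50, 0,0,-30,0,0,0,50]'
python3 - <<'E'
from go import *
plan(None)
ims={n:ctrl.get_image(n) for n in C}
for n,(y,x) in dict(scene=(90,190),top=(190,380)).items():
  cv2.imwrite(f"pics/10z_{n}.png",cv2.resize(ims[n][y:y+100,x:x+120],None,fx=6,fy=6,interpolation=cv2.INTER_CUBIC)[:,:,::-1])
  print([ (d["at"],d["confidence"],atz(n,d["at"],.160)) for d in ctrl.mark_of(n,'lid_center')], proj(n,[.4914,-.3168,.16]))
E
```

```text
time: 41.68
position: [0.4913, -0.3168, 0.3382]
tool_rot: [1.209, 1.209, -1.209]
ft_force: [0.0, -0.4, -0.2]
grip_width: 0.569
time: 42.3
position: [0.4914, -0.2265, 0.4404]
tool_rot: [1.211, 1.205, -1.21]
ft_force: [0.4, 1.0, 0.7]
grip_width: 0.578
time: 42.92
position: [0.4911, 0.0069, 0.44]
tool_rot: [1.207, 1.209, -1.205]
ft_force: [0.6, 0.2, 0.1]
grip_width: 0.579
t 42.92 grasp pt [0.4915 0.0067 0.276 ] jaw 0.004 tilt [ 0.002 -0.001 -1.   ] w 0.579 F [0.6 0.2 0.1] q7 -0.05
[([236.2, 132.6], 0.56, array([ 0.4734212 , -0.33220786,  0.16      ]))] [236.48574544 136.14065685]
[([443.4, 248.6], 0.89, array([ 0.48509087, -0.30952928,  0.16      ]))] [446.32081711 246.05192   ]
```

View pics/10z_scene.png

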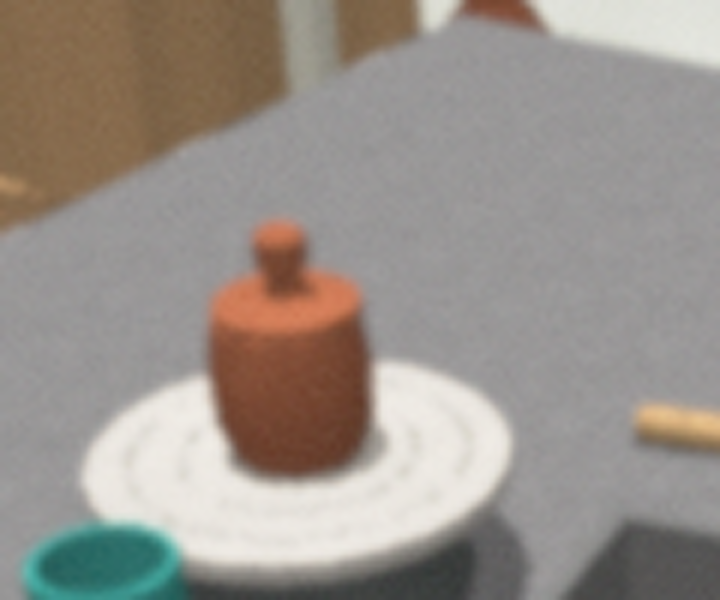

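View pics/10z_top.png

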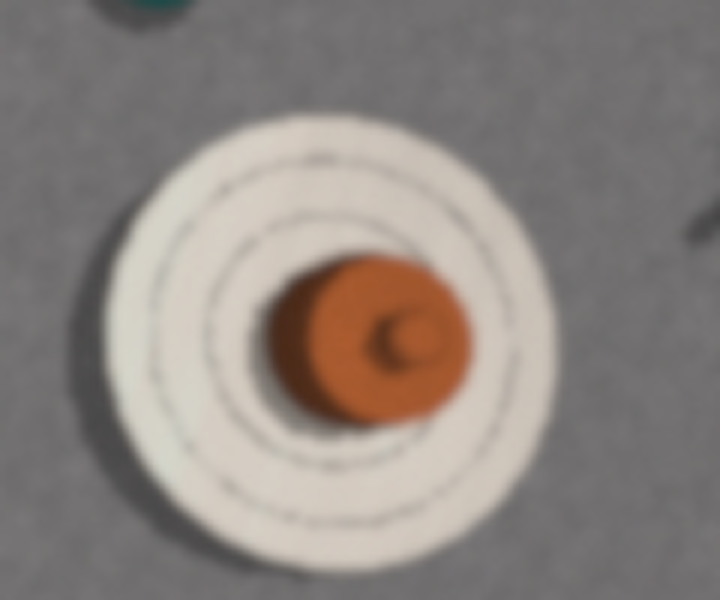

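The lid is seated flush on the jar: rim and flange coincide at (287,300) in the scene crop, with the knob upright. Now I'll return the pots, starting with the bottle.

```bash
python3 -m crank '[0,5,-58,0,0,0,55, 0,5,-58,0,0,0,55, 0,5,-58,0,0,0,55, 0,5,-58,0,0,0,55, 0,2,-58,0,0,0,55]' 
python3 -m crank '[0,0,-50,0,0,0,55, 0,0,-30,0,0,0,55, 0,0,0,0,0,0,55, 0,0,0,0,0,0,55, 0,0,0,0,0,0,55]' 
python3 -c "
from go import *
plan([.5124,.3751,.1411],0)"
```

```text
time: 43.75
position: [0.5154, 0.2925, 0.4381]
tool_rot: [1.212, 1.206, -1.213]
ft_force: [0.0, -0.4, -0.9]
grip_width: 0.629
time: 44.38
position: [0.5146, 0.3712, 0.4382]
tool_rot: [1.211, 1.206, -1.212]
ft_force: [-0.2, -0.4, -0.7]
grip_width: 0.631
t 44.38 grasp pt [0.5147 0.371  0.2742] jaw -0.004 tilt [ 0.001 -0.001 -1.   ] w 0.631 F [-0.2 -0.4 -0.7] q7 -0.94
rotvec tool [-0.004  0.001 -0.001]
shift in old tool mm [133.1  -2.3  -4.1]  in new tool mm [133.1  -2.2  -3.9]
```

```bash
python3 -m crank '[40,-2.2,-4,0,0,0,55, 30,0,0,0,0,0,55, 0,0,0,0,0,0,55, 0,0,0,0,0,0,55, 0,0,0,0,0,0,55]' 
python3 -c "
from go import *
plan([.5124,.3751,.1411],0)"
```

```text
time: 45.0
position: [0.5115, 0.3774, 0.37]
tool_rot: [1.212, 1.208, -1.207]
ft_force: [0.6, -0.4, -0.2]
grip_width: 0.633
t 45.00 grasp pt [0.5119 0.3776 0.206 ] jaw -0.001 tilt [ 0.002  0.001 -1.   ] w 0.633 F [ 0.6 -0.4 -0.2] q7 -0.97
rotvec tool [-0.001 -0.001 -0.002]
shift in old tool mm [64.9  0.7  2.4]  in new tool mm [64.9  0.9  2.3]
```

```bash
python3 -m crank '[25,0,2,0,0,0,55, 30,0,0,0,0,0,55, 9,0,0,0,0,0,55, 0,0,0,0,0,0,55, 0,0,0,0,0,0,55]' 
python3 -c "
from go import *
plan([.5124,.3751,.1411],0)"
```

```text
time: 45.62
position: [0.5114, 0.3758, 0.3058]
tool_rot: [1.211, 1.209, -1.207]
ft_force: [0.2, 1.2, -0.4]
grip_width: 0.631
t 45.62 grasp pt [0.5117 0.376  0.1418] jaw 0.000 tilt [ 0.002  0.001 -1.   ] w 0.631 F [ 0.2  1.2 -0.4] q7 -1.00
rotvec tool [ 0.    -0.001 -0.002]
shift in old tool mm [0.7 1.  0.7]  in new tool mm [0.7 1.  0.7]
```

```bash
python3 -m crank '[0.5,1,0.5,0,0,0,55, 0,0,0,0,0,0,10, 0,0,0,0,0,0,10, 0,0,0,0,0,0,10, 0,0,0,0,0,0,10]' 25
python3 -m crank '[0,0,0,0,0,0,10, 0,0,0,0,0,0,10, 0,0,0,0,0,0,10, 0,0,0,0,0,0,10, 0,0,0,0,0,0,10]' 
python3 -m crank '[-30,0,0,0,0,0,10, -45,0,0,0,0,0,10, -50,0,0,0,0,0,10, -35,0,0,0,0,0,10, 0,5,30,0,0,0,10]' 
python3 -c "
from go import *
plan([.6004,-.0519,.1413],0)"
```

```text
time: 46.25
position: [0.5124, 0.3747, 0.3038]
tool_rot: [1.21, 1.209, -1.209]
ft_force: [0.5, 0.6, -0.2]
grip_width: 0.329
time: 46.88
position: [0.5123, 0.3748, 0.3038]
tool_rot: [1.209, 1.209, -1.209]
ft_force: [1.5, -0.1, 1.1]
grip_width: 0.328
time: 47.5
position: [0.5149, 0.348, 0.4662]
tool_rot: [1.209, 1.215, -1.201]
ft_force: [0.7, 1.1, -4.3]
grip_width: 0.325
t 47.50 grasp pt [0.5151 0.3488 0.3022] jaw 0.006 tilt [ 0.001  0.005 -1.   ] w 0.325 F [ 0.7  1.1 -4.3] q7 -0.88
rotvec tool [ 0.006 -0.005 -0.001]
shift in old tool mm [159.   82.8 401.2]  in new tool mm [160.9  85.5 399.9]
```

```bash
python3 -m crank '[0,8,50,0,0,0,10, 0,12,57,0,0,0,10, 0,13,58,0,0,0,10, 0,13,58,0,0,0,10, 0,13,58,0,0,0,10]' 
python3 -m crank '[0,13,58,0,0,0,10, 0,10,45,0,0,0,10, 0,2,13,0,0,0,10, 0,0,0,0,0,0,10, 0,0,0,0,0,0,10]' 
python3 -c "
from go import *
plan([.6004,-.0519,.1400],0)"
```

```text
time: 48.12
position: [0.5757, 0.062, 0.4626]
tool_rot: [1.208, 1.211, -1.211]
ft_force: [1.2, 0.7, -3.4]
grip_width: 0.325
time: 48.75
position: [0.6007, -0.0494, 0.4636]
tool_rot: [1.207, 1.213, -1.206]
ft_force: [0.2, 0.6, -3.4]
grip_width: 0.323
t 48.75 grasp pt [ 0.6006 -0.0491  0.2996] jaw 0.004 tilt [-0.001  0.002 -1.   ] w 0.323 F [ 0.2  0.6 -3.4] q7 -0.16
rotvec tool [ 0.004 -0.002  0.001]
shift in old tool mm [159.6  -0.2   2.8]  in new tool mm [159.6  -0.3   2.5]
```

```bash
python3 -m crank '[30,0,0,0,0,0,10, 50,0,0,0,0,0,10, 50,0,0,0,0,0,10, 20,0,0,0,0,0,10, 0,0,0,0,0,0,10]' 
python3 -m crank '[2,0,0,0,0,0,10, 2,0,0,0,0,0,10, 0,0,0,0,0,0,10, 0,0,0,0,0,0,10, 0,0,0,0,0,0,10]' 
python3 -c "
from go import *
plan([.6004,-.0519,.1400],0)"
```

```text
time: 49.38
position: [0.6009, -0.051, 0.3133]
tool_rot: [1.207, 1.212, -1.209]
ft_force: [0.1, 0.2, -3.0]
grip_width: 0.324
time: 50.0
position: [0.6012, -0.0523, 0.31]
tool_rot: [1.209, 1.209, -1.209]
ft_force: [-0.6, 0.4, -3.9]
grip_width: 0.328
t 50.00 grasp pt [ 0.6012 -0.0523  0.146 ] jaw -0.000 tilt [ 0. -0. -1.] w 0.328 F [-0.6  0.4 -3.9] q7 -0.23
rotvec tool [-0.  0. -0.]
shift in old tool mm [ 6.  -0.8 -0.4]  in new tool mm [ 6.  -0.8 -0.4]
```

```bash
python3 -m crank '[3,0,0,0,0,0,10, 1.5,0,0,0,0,0,10, 0.5,0,0,0,0,0,10, 0,0,0,0,0,0,10, 0,0,0,0,0,0,10]' 
python3 -m crank '[0.5,0,0,0,0,0,10, 0.5,0,0,0,0,0,10, 0,0,0,0,0,0,10, 0,0,0,0,0,0,10, 0,0,0,0,0,0,10]'
```

```text
time: 50.62
position: [0.6012, -0.0522, 0.3048]
tool_rot: [1.209, 1.209, -1.209]
ft_force: [-0.7, 0.4, -3.6]
grip_width: 0.327
time: 51.25
position: [0.6012, -0.0522, 0.3038]
tool_rot: [1.209, 1.209, -1.209]
ft_force: [0.7, 1.0, -3.0]
grip_width: 0.326
```

```bash
python3 -m crank '[0.5,0,0,0,0,0,10, 0,0,0,0,0,0,10, 0,0,0,0,0,0,10, 0,0,0,0,0,0,10, 0,0,0,0,0,0,10]'
```

```text
time: 51.88
position: [0.6014, -0.0521, 0.3037]
tool_rot: [1.21, 1.209, -1.209]
ft_force: [0.2, 0.1, 2.0]
grip_width: 0.323
```

```bash
python3 -m crank '[0,0,0,0,0,0,60, 0,0,0,0,0,0,60, 0,0,0,0,0,0,60, 0,0,0,0,0,0,60, 0,0,0,0,0,0,60]' 
python3 -m crank '[-30,0,0,0,0,0,80, -50,0,0,0,0,0,80, -35,0,0,0,0,0,80, 0,-10,-30,0,0,0,80, 0,-25,-50,0,0,0,80]' 
python3 -m crank '[0,-28,-50,0,0,0,80, 0,-28,-50,0,0,0,80, 0,-28,-50,0,0,0,80, 0,-28,-50,0,0,0,80, 0,-25,-50,0,0,0,80]' 
python3 -m crank '[0,-12,-30,-0.08,0,0,80, 0,0,0,-0.08,0,0,80, 0,0,0,0,0,0,80, 0,0,0,0,0,0,80, 0,0,0,0,0,0,80]'
python3 - <<'E'
from go import *
plan([.4155,.3102,.134],.16)
im=ctrl.get_image("scene"); cv2.imwrite("pics/s11.png",im[:,:,::-1])
E
```

```text
time: 52.5
position: [0.6011, -0.0523, 0.3032]
tool_rot: [1.209, 1.209, -1.209]
ft_force: [0.6, -0.2, 0.3]
grip_width: 0.68
time: 53.12
position: [0.5667, 0.0266, 0.4186]
tool_rot: [1.214, 1.206, -1.211]
ft_force: [-0.0, 1.1, 0.2]
grip_width: 0.918
time: 53.75
position: [0.4277, 0.2793, 0.4185]
tool_rot: [1.209, 1.207, -1.209]
ft_force: [0.6, -0.3, 0.4]
grip_width: 0.921
time: 54.38
position: [0.4175, 0.3072, 0.4182]
tool_rot: [1.092, 1.279, -1.092]
ft_force: [0.2, -0.5, -0.1]
grip_width: 0.918
t 54.38 grasp pt [0.4175 0.3072 0.2542] jaw 0.158 tilt [ 0. -0. -1.] w 0.918 F [ 0.2 -0.5 -0.1] q7 -0.66
rotvec tool [-0.002  0.    -0.   ]
shift in old tool mm [120.2  -1.5  -3.3]  in new tool mm [120.2  -1.5  -3.3]
```

View pics/s11.png

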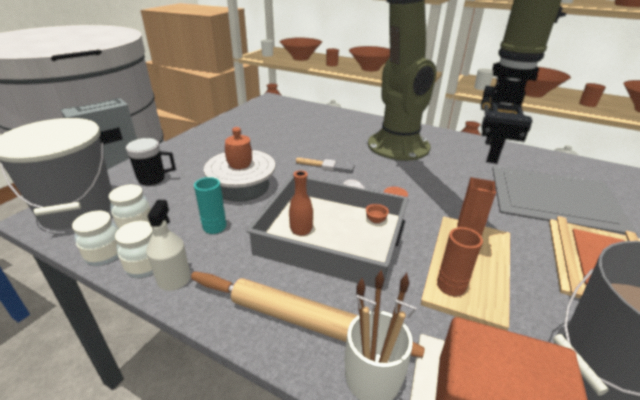

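The bottle is back in the box, upright at (300,205), as at the start. Next the slab vase.

```bash
python3 -m crank '[30,-1.5,-3.3,0,0,0,80, 40,0,0,0,0,0,80, 0,0,0,0,0,0,80, 0,0,0,0,0,0,80, 0,0,0,0,0,0,80]' 
python3 -c "
from go import *
plan([.4155,.3102,.134],.16)"
```

```text
time: 55.05
position: [0.4157, 0.3113, 0.3499]
tool_rot: [1.093, 1.279, -1.089]
ft_force: [-0.5, 0.8, 0.3]
grip_width: 0.92
t 55.05 grasp pt [0.416  0.3114 0.1859] jaw 0.160 tilt [ 0.002  0.001 -1.   ] w 0.920 F [-0.5  0.8  0.3] q7 -0.73
rotvec tool [-0.    -0.001 -0.003]
shift in old tool mm [51.9 -0.5  1.1]  in new tool mm [51.9 -0.3  1. ]
```

```bash
python3 -m crank '[20,0,1,0,0,0,80, 22,0,0,0,0,0,80, 9,0,0,0,0,0,80, 0,0,0,0,0,0,80, 0,0,0,0,0,0,80]' 
python3 -m crank '[0,0,0,0,0,0,40, 0,0,0,0,0,0,40, 0,0,0,0,0,0,40, 0,0,0,0,0,0,40, 0,0,0,0,0,0,40]' 25
python3 -c "
from go import *
plan([.5372,.0156,.134],.16)"
```

```text
time: 55.68
position: [0.4153, 0.3101, 0.2975]
tool_rot: [1.091, 1.281, -1.09]
ft_force: [0.3, -0.3, 1.9]
grip_width: 0.924
time: 56.3
position: [0.4154, 0.3098, 0.2973]
tool_rot: [1.091, 1.28, -1.09]
ft_force: [0.4, 0.2, 0.6]
grip_width: 0.596
t 56.30 grasp pt [0.4155 0.3098 0.1333] jaw 0.160 tilt [ 0.  0. -1.] w 0.596 F [0.4 0.2 0.6] q7 -0.79
rotvec tool [-0. -0. -0.]
shift in old tool mm [ -0.6  73.4 309.8]  in new tool mm [ -0.7  73.4 309.8]
```

```bash
python3 -m crank '[-20,0,0,0,0,0,40, -30,0,0,0,0,0,40, -40,0,0,0,0,0,40, -20,0,0,0,0,0,40, 0,5,15,0,0,0,40]' 
python3 -m crank '[0,10,45,0,0,0,40, 0,12,55,0,0,0,40, 0,14,58,0,0,0,40, 0,14,58,0,0,0,40, 0,12,50,0,0,0,40]' 
python3 -m crank '[0,6,25,0,0,0,40, 0,0.5,4,0,0,0,40, 0,0,0,0,0,0,40, 25,0,0,0,0,0,40, 25,0,0,0,0,0,40]' 
python3 -m crank '[25,0,0,0,0,0,40, 20,0,0,0,0,0,40, 0,0,0,0,0,0,40, 0,0,0,0,0,0,40, 0,0,0,0,0,0,40]' 
python3 -c "
from go import *
plan([.5372,.0156,.133],.16)"
```

```text
time: 56.92
position: [0.422, 0.2973, 0.4092]
tool_rot: [1.091, 1.281, -1.086]
ft_force: [1.1, -0.4, -2.8]
grip_width: 0.594
time: 57.55
position: [0.5265, 0.0405, 0.4072]
tool_rot: [1.091, 1.279, -1.093]
ft_force: [0.1, 0.3, -2.9]
grip_width: 0.597
time: 58.18
position: [0.5367, 0.0182, 0.3572]
tool_rot: [1.088, 1.281, -1.087]
ft_force: [0.2, 0.3, -3.4]
grip_width: 0.596
time: 58.8
position: [0.5377, 0.0157, 0.3133]
tool_rot: [1.091, 1.279, -1.089]
ft_force: [0.0, 0.4, -2.9]
grip_width: 0.59
t 58.80 grasp pt [0.538  0.0157 0.1493] jaw 0.160 tilt [ 0.002 -0.    -1.   ] w 0.590 F [ 0.   0.4 -2.9] q7 -0.14
rotvec tool [ 0.     0.001 -0.002]
shift in old tool mm [16.3 -0.6  0. ]  in new tool mm [16.3 -0.5  0. ]
```

```bash
python3 -m crank '[9,0,0,0,0,0,40, 4,0,0,0,0,0,40, 2,0,0,0,0,0,40, 0,0,0,0,0,0,40, 0,0,0,0,0,0,40]' 
python3 -m crank '[0.5,0,0,0,0,0,40, 0.5,0,0,0,0,0,40, 0,0,0,0,0,0,40, 0,0,0,0,0,0,40, 0,0,0,0,0,0,40]'
```

```text
time: 59.42
position: [0.5371, 0.0155, 0.2974]
tool_rot: [1.09, 1.281, -1.091]
ft_force: [-1.5, -0.5, 0.6]
grip_width: 0.595
time: 60.05
position: [0.5372, 0.0157, 0.2973]
tool_rot: [1.089, 1.281, -1.092]
ft_force: [-5.1, -0.4, 8.9]
grip_width: 0.597
```

```bash
python3 -m crank '[-0.8,0,0,0,0,0,40, 0,0,0,0,0,0,80, 0,0,0,0,0,0,80, 0,0,0,0,0,0,80, 0,0,0,0,0,0,80]' 
python3 -m crank '[-30,0,0,0,0,0,87, -50,0,0,0,0,0,87, -45,0,0,0,0,0,87, 0,10,-30,0.08,0,0,87, 0,10,-50,0.08,0,0,87]' 
python3 -m crank '[0,10,-50,0,0,0,87, 0,12,-50,0,0,0,87, 0,12,-50,0,0,0,87, 0,12,-45,0,0,0,87, 0,0,-20,0,0,0,87]' 
python3 -m crank '[0,0,0,0,0,0,87, 0,0,0,0,0,0,87, 0,0,0,0,0,0,87, 0,0,0,0,0,0,87, 0,0,0,0,0,0,87]' 
python3 -c "
from go import *
plan([.6093,.3102,.1290],0)"
```

```text
time: 60.68
position: [0.5374, 0.0155, 0.297]
tool_rot: [1.091, 1.28, -1.09]
ft_force: [-0.1, -0.0, -0.3]
grip_width: 0.899
time: 61.3
position: [0.5492, 0.0958, 0.4226]
tool_rot: [1.215, 1.203, -1.215]
ft_force: [1.2, 0.5, -0.7]
grip_width: 1.001
time: 61.92
position: [0.594, 0.3155, 0.4212]
tool_rot: [1.207, 1.213, -1.207]
ft_force: [-0.6, -0.0, -0.1]
grip_width: 1.001
time: 62.55
position: [0.5945, 0.3117, 0.4222]
tool_rot: [1.21, 1.208, -1.21]
ft_force: [-0.6, -0.3, -0.2]
grip_width: 1.001
t 62.55 grasp pt [0.5946 0.3116 0.2582] jaw -0.001 tilt [ 0. -0. -1.] w 1.001 F [-0.6 -0.3 -0.2] q7 -0.82
rotvec tool [-0.001  0.    -0.   ]
shift in old tool mm [129.2  14.7   1.4]  in new tool mm [129.2  14.8   1.5]
```

```bash
python3 -m crank '[30,14.7,1.4,0,0,0,87, 40,0,0,0,0,0,87, 0,0,0,0,0,0,87, 0,0,0,0,0,0,87, 0,0,0,0,0,0,87]' 
python3 -c "
from go import *
plan([.6093,.3102,.1290],0)"
```

```text
time: 63.18
position: [0.6092, 0.3115, 0.3543]
tool_rot: [1.211, 1.208, -1.206]
ft_force: [-0.2, 0.1, -0.0]
grip_width: 1.002
t 63.17 grasp pt [0.6096 0.3118 0.1903] jaw 0.000 tilt [ 0.003  0.002 -1.   ] w 1.002 F [-0.2  0.1 -0. ] q7 -0.83
rotvec tool [ 0.    -0.002 -0.003]
shift in old tool mm [61.3 -0.   1.4]  in new tool mm [61.3  0.1  1.3]
```

```bash
python3 -m crank '[25,0,1,0,0,0,87, 25,0,0,0,0,0,87, 11,0,0,0,0,0,87, 0,0,0,0,0,0,87, 0,0,0,0,0,0,87]' 
python3 -m crank '[0,0,0,0,0,0,40, 0,0,0,0,0,0,40, 0,0,0,0,0,0,40, 0,0,0,0,0,0,40, 0,0,0,0,0,0,40]' 25
python3 -c "
from go import *
plan([.5758,.0871,.129],0)"
```

```text
time: 63.8
position: [0.6093, 0.3104, 0.2925]
tool_rot: [1.211, 1.209, -1.207]
ft_force: [-0.5, -0.2, 0.3]
grip_width: 0.998
time: 64.42
position: [0.6092, 0.3099, 0.2912]
tool_rot: [1.21, 1.209, -1.209]
ft_force: [1.0, -0.2, 0.8]
grip_width: 0.679
t 64.42 grasp pt [0.6093 0.3099 0.1272] jaw -0.000 tilt [ 0.001  0.    -1.   ] w 0.679 F [ 1.  -0.2  0.8] q7 -0.86
rotvec tool [-0.    -0.    -0.001]
shift in old tool mm [ -1.8 -33.4 222.8]  in new tool mm [ -1.8 -33.4 222.8]
```

```bash
python3 -m crank '[-20,0,0,0,0,0,40, -40,0,0,0,0,0,40, -50,0,0,0,0,0,40, -40,0,0,0,0,0,40, 0,-5,20,0,0,0,40]' 
python3 -m crank '[0,-8,45,0,0,0,40, 0,-10,55,0,0,0,40, 0,-8,55,0,0,0,40, 0,-2.5,35,0,0,0,40, 0,0,12,0,0,0,40]' 
python3 -m crank '[0,0,0,0,0,0,40, 0,0,0,0,0,0,40, 0,0,0,0,0,0,40, 0,0,0,0,0,0,40, 0,0,0,0,0,0,40]' 
python3 -c "
from go import *
plan([.5758,.0871,.1272],0)"
```

```text
time: 65.05
position: [0.6029, 0.2927, 0.4463]
tool_rot: [1.213, 1.211, -1.2]
ft_force: [-0.2, 0.5, -2.1]
grip_width: 0.68
time: 65.68
position: [0.5754, 0.0852, 0.4416]
tool_rot: [1.211, 1.206, -1.213]
ft_force: [1.0, 0.1, -3.5]
grip_width: 0.68
time: 66.3
position: [0.5755, 0.0884, 0.441]
tool_rot: [1.209, 1.21, -1.209]
ft_force: [0.3, 0.0, -2.5]
grip_width: 0.68
t 66.30 grasp pt [0.5755 0.0885 0.277 ] jaw 0.001 tilt [-0.  0. -1.] w 0.680 F [ 0.3  0.  -2.5] q7 -0.42
rotvec tool [ 0.001 -0.     0.   ]
shift in old tool mm [149.8   0.3   1.4]  in new tool mm [149.8   0.3   1.3]
```

```bash
python3 -m crank '[30,0,0.5,0,0,0,40, 45,0,0,0,0,0,40, 40,0,0,0,0,0,40, 20,0,0,0,0,0,40, 0,0,0,0,0,0,40]' 
python3 -m crank '[4,0,0,0,0,0,40, 3,0,0,0,0,0,40, 0,0,0,0,0,0,40, 0,0,0,0,0,0,40, 0,0,0,0,0,0,40]' 
python3 -c "
from go import *
plan([.5758,.0871,.1272],0)"
```

```text
time: 66.92
position: [0.5753, 0.0873, 0.3052]
tool_rot: [1.208, 1.211, -1.211]
ft_force: [0.8, -0.0, -3.3]
grip_width: 0.685
time: 67.55
position: [0.5756, 0.0874, 0.2993]
tool_rot: [1.209, 1.209, -1.209]
ft_force: [-0.3, -0.1, -2.3]
grip_width: 0.683
t 67.55 grasp pt [0.5756 0.0874 0.1353] jaw 0.000 tilt [ 0. -0. -1.] w 0.683 F [-0.3 -0.1 -2.3] q7 -0.50
rotvec tool [ 0.  0. -0.]
shift in old tool mm [8.1 0.2 0.3]  in new tool mm [8.1 0.2 0.3]
```

```bash
python3 -m crank '[4,0,0,0,0,0,40, 2,0,0,0,0,0,40, 1.2,0,0,0,0,0,40, 0,0,0,0,0,0,40, 0,0,0,0,0,0,40]' 
python3 -m crank '[0.5,0,0,0,0,0,40, 0.5,0,0,0,0,0,40, 0,0,0,0,0,0,40, 0,0,0,0,0,0,40, 0,0,0,0,0,0,40]'
```

```text
time: 68.18
position: [0.5756, 0.0875, 0.2919]
tool_rot: [1.209, 1.209, -1.209]
ft_force: [0.3, -0.1, -2.8]
grip_width: 0.68
time: 68.8
position: [0.5756, 0.0875, 0.2911]
tool_rot: [1.209, 1.209, -1.209]
ft_force: [-0.5, -0.7, 0.7]
grip_width: 0.679
```

Contact. Release, rise, and move clear for a final look.

```bash
python3 -m crank '[0,0,0,0,0,0,87, 0,0,0,0,0,0,87, 0,0,0,0,0,0,87, 0,0,0,0,0,0,87, 0,0,0,0,0,0,87]' 
python3 -m crank '[-30,0,0,0,0,0,87, -50,0,0,0,0,0,87, -50,0,0,0,0,0,87, -20,0,-30,0,0,0,87, 0,0,-50,0,0,0,87]' 
python3 -m crank '[0,-10,-50,0,0,0,87, 0,-10,-50,0,0,0,87, 0,-10,-40,0,0,0,87, 0,0,-20,0,0,0,87, 0,0,0,0,0,0,87]'
python3 - <<'E'
from fit import *
from go import plan
np.set_printoptions(precision=4,suppress=True)
plan(None)
P={'cylinder_vase_center':(.5759,.0871,0),'bottle_center':(.602,-.050,0),'pinch_bowl_center':(.4745,.095,0),'slab_vase_center':(.537,.016,.155),'jar_rim':(.4915,-.317,0)}
ims={n:ctrl.get_image(n) for n in C}; M={n:{} for n in C}
for n in C:
    cv2.imwrite(f"pics/12_{n}.png",ims[n][:,:,::-1])
    for t in P:
        b=near(n,t,P[t])
        if b: M[n][t]=b[1]
for t in P:
    for n in C:
        if t in M[n]: x,e=fit(t,P[t],[n],M,[o for o in P if o!=t],yaw=t.startswith("slab")); print(t,n,x,round(e,3))
for n in C: print([(d["at"],round(d["confidence"],2)) for d in ctrl.mark_of(n,'lid_center')])
E
```

```text
time: 69.42
position: [0.5755, 0.0874, 0.2908]
tool_rot: [1.209, 1.209, -1.209]
ft_force: [0.3, -1.1, 0.1]
grip_width: 0.989
time: 70.05
position: [0.5768, 0.1663, 0.443]
tool_rot: [1.215, 1.203, -1.211]
ft_force: [0.7, -0.4, -0.6]
grip_width: 0.998
time: 70.68
position: [0.5445, 0.3293, 0.4407]
tool_rot: [1.207, 1.212, -1.206]
ft_force: [-0.6, -0.9, 0.5]
grip_width: 0.995
t 70.67 grasp pt [0.5444 0.3295 0.2767] jaw 0.004 tilt [-0.001  0.001 -1.   ] w 0.995 F [-0.6 -0.9  0.5] q7 -0.87
cylinder_vase_center scene [573.821  88.716] 0.027
cylinder_vase_center top [574.5441  88.555 ] 0.052
bottle_center scene [596.1765 -51.5954] 0.111
bottle_center top [600.3638 -49.4248] 0.099
pinch_bowl_center scene [478.6142  93.9232] 0.158
pinch_bowl_center top [472.5557  95.5639] 0.06
slab_vase_center scene [536.0478  16.1932  13.6957] 0.024
slab_vase_center top [534.4315  16.2664  19.4049] 0.09
jar_rim scene [ 493.099  -314.3611] 0.474
jar_rim top [ 490.3387 -300.2999] 2.852
[([235.4, 133.9], 0.58)]
[([443.2, 245.0], 0.87)]
```

View pics/12_scene.png

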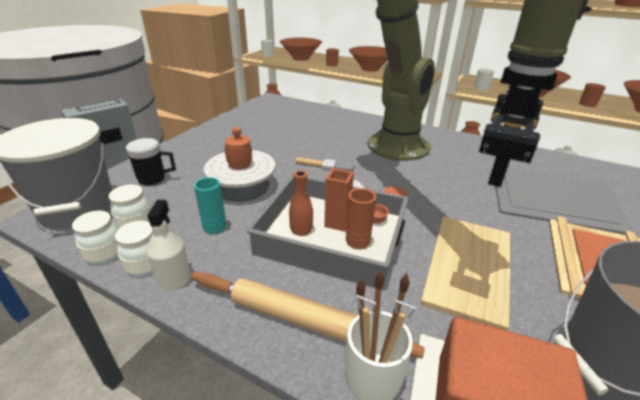

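View pics/12_top.png

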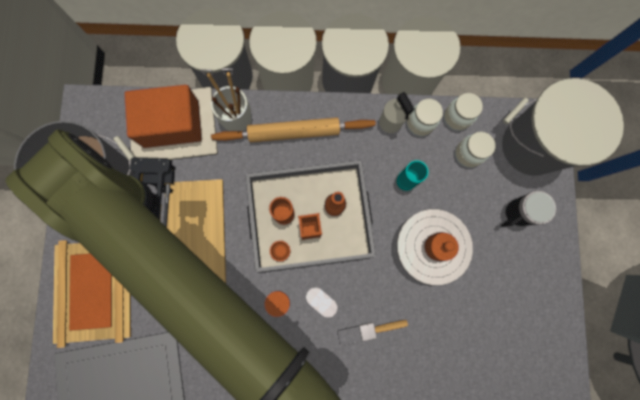

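Everything matches the start picture: cylinder (282,210), slab (311,227), bottle (336,204) and bowl (280,251) in the top view, with the lid on the jar at (441,246). I'll let the arm settle and hand in.

```bash
python3 -m crank '[0,0,0,0,0,0,87, 0,0,0,0,0,0,87, 0,0,0,0,0,0,87, 0,0,0,0,0,0,87, 0,0,0,0,0,0,87]' 
python3 -c "
from bench import ctrl
print(ctrl.close_job())"
```

```text
time: 72.0
position: [0.5455, 0.3274, 0.4408]
tool_rot: [1.209, 1.209, -1.209]
ft_force: [0.1, -1.0, -0.3]
grip_width: 0.996
the job is handed in; nothing more can be done
None
```

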